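# Reload the water purifier's cartridge tube

## Robot

A 7-joint arm with a two-finger parallel gripper is mounted at the origin on the work surface. World frame = base frame: x ahead of the robot, y to its left, z up, the work surface at z = 0. Lengths are in m, angles in rad, forces in N, time in s.
With the tool pointing down it reaches from about 0.4 to 0.85 m from the base axis. Payload 10.4 kg.
Tool frame: the origin (TCP) lies at the very end of the fingers, on their centre line; the grasp point (between the pads) lies 19 mm behind it; z points along the fingers, x is the direction in which the jaws open and shut, and the axes are right-handed (so a half turn about z gives the same grasp; the last joint's range is limited). The gripper opens to 87 mm and grips with 3 to 60 N. Pads are 19 mm wide; open, the fingers measure 117 mm over their backs; the gripper's body (75 mm by 190 mm) begins 51 mm behind the grasp point.
Start: joints at [1.093, 0.332, -0.065, 1.46, 0.022, 1.35, -0.088], TCP at [0.275, -0.561, 0.223] pointing down, gripper open.
Joint ranges: [-2.6, 2.6], [-0.5, 2.12], [-1.47, 1.34], [0.16, 2.42], [-1.27, 4.41], [0.06, 2.06], [-2.6, 2.6]. Speed limits (rad/s): [2.22, 2.22, 2.79, 2.79, 3.14, 3.14, 3.14].

## Interface

Orientations are given as a unit quaternion [x, y, z, w].
In Python, from bench import r gives the robot as it stands. The module is installed in compiled form; this text tells all that it offers.
- The arm moves only by the tool carry_out, never from a script. Its argument "commands" is a list that holds one entry, the list of rows, each a list of 7 numbers: the closure in counts, from 0 (fully open) to 255 (shut), then the shift along the tool's x, y, z in units of 25 mm (1.0 is 25 mm), then the turn, a rotation vector about the tool's x, y, z in units of 5 degrees (1.0 is 5 degrees). A call has 1 to 12 rows; each row is the pose to reach, as a shift and turn from the pose measured when the call began, along the tool's axes at that moment; what a row does not reach only later rows make up. A row lasts 1/8 s, in which the tool goes at most 62.5 mm and 10.7 degrees, less where a joint would pass 70% of its speed; a pose out of reach is approached as far as the arm can. A call with a gripper value outside its range is refused whole. The fingers move at their own pace and stop on an object; "grip_force" is the grip in N (left out, the last holds). Time passes only in rows, so rows that repeat a pose let the fingers close. It gives the time, the measured TCP pose, the force and the opening at its end, in the units of the state.
- r.read_state(): the state, without advancing time (a new reading comes with each control period).
- r.camera(name): name is "scene" or "side" or "wrist"; returns the picture (420x560x3 uint8, blue, green, red); there is no depth.
- r.camera_info(name): a dict with "fx", "fy", "cx", "cy" (pixels), "origin" and "rotation" of the camera in the world. Camera axes: x right, y down, z forward; pixel columns grow to the right and rows downward; lengths in m; the calibration is good to about 2 mm. A picture is of the moment at which its call begins: read the wrist's pose just before it. camera_info takes no time and is no camera call; for the wrist camera it gives the pose at the moment of the call.
- r.close_job(): hands the job in, once; it reports no verdict.
The state is a dict: "time": time; "joint_positions": joint angles; "joint_vel": joint speeds; "joint_torque": joint torques, N m; "ee_pos": TCP position; "eef_rot": TCP orientation; "ft_force": force on the tool from outside, world axes, zero at the start; "torque": the same for the moment, N m; "width": finger opening in m.
Only numpy, scipy, OpenCV 4.12 (cv2) and the standard library are available. Lean on these libraries where they do the work, as an engineer would, in place of code of your own. Each camera call takes 0.05 s, during which the arm holds its last target.

## Task

Load the three white filter cartridges endwise into the grey purifier tube, one behind another: first push in the longest, which already lies in the open tray before the mouth, then lay the middle one and after it the shortest in the tray and push each in from behind. With the shortest, push the whole column on until you feel it press on the sprung pad hidden at the tube's closed end, gently and without ramming it, then let go; the shortest will still stick out of the mouth. Leave the jar, bottle, mug, screw cap and screwdriver where they are.

Things in the scene. Friction and masses are not known exactly. Their poses are not given: they have to be found in the camera images.
- housing: Grey square tube lying level on low feet, fixed to the desk, open tray before its mouth. Origin on the desk (z=0) below the middle of the mouth; x points into the tube along its centre line, z up. Tube: x = 0 to 278 mm, 60 mm wide outside, top 85 mm above the desk. Column friction up to about 7 N. Its hidden pad must once bear over 3 N and never over 25 N.
- mouth (a point): Centre of the tube's mouth, 54.5 mm above the desk. The way inside is 48 mm wide, 49 mm high, slightly flared at the mouth, its floor 30 mm above the desk. A sprung pad (about 2 N per mm, 16 mm travel) closes it somewhere 190 to 230 mm in from the mouth; its place changes each run and is not measured: find it by feel.
- tray (a point): Middle of the tray's flat floor, 30 mm above the desk, level with the tube's floor, 70 mm before the mouth. The tray is 140 mm long up to the mouth, open above, with no end wall; along each side a 4 mm thick lip stands 6 mm above the floor, 51 mm between the lips.
- cart_long: The longest white ribbed square cartridge, 100 mm long, body 40 x 40 mm, with 8 mm thick end caps 44 x 44 mm; about 0.2 kg, loose; it starts lying in the tray, in line with the tube. Origin at the centre of its underside; x along its length (both ends alike), z up as it starts.
- cart_mid: The middle cartridge, the same but 80 mm long, about 0.16 kg, loose, lying on the desk. Origin at the centre of its underside; x along its length, z up.
- cart_short: The shortest cartridge, the same but 60 mm long, about 0.12 kg, loose, lying on the desk. Origin at the centre of its underside; x along its length, z up.
- jar: Bystander: glass jar with a steel lid, 68 mm across, 100 mm high. Origin under its centre.
- bottle: Bystander: amber bottle, 64 mm across, 170 mm high. Origin under its centre.
- mug: Bystander: white mug, 80 mm across, 90 mm high. Origin under its centre.
- cap: Bystander: the tube's round grey screw cap lying on the desk, 84 mm across, 45 mm high. Origin under its centre.
- screwdriver: Bystander: screwdriver lying on the desk, about 200 mm long along its x axis. Origin at its middle.
Not all that is in view belongs to the job. Leave any brown, green or pink look-alike of the cart_short alone.

How it is judged:
On the way, in this order (a step that is already met when the one before it is completed fails the run):
1. the longest cartridge is more than half inside the tube (x of cart_long in the frame of housing above 0.02 m and z of cart_long in the frame of housing below 0.04 m and angle between the x axis of cart_long and the x axis of housing, either way round below 0.12 rad and y of cart_long in the frame of housing between -0.01 and 0.01 m), for 0.1 s.
2. the middle cartridge is more than half inside, behind the longest (x of cart_mid in the frame of housing above 0.01 m and z of cart_mid in the frame of housing below 0.04 m and angle between the x axis of cart_mid and the x axis of housing, either way round below 0.12 rad and x of cart_long in the frame of housing above 0.09 m and y of cart_mid in the frame of housing between -0.01 and 0.01 m), for 0.1 s.
3. the column, pushed on with the shortest cartridge, presses on the hidden pad with more than 3 N (contact force between pad_c0 and cart_long above 3 N and x of cart_short in the frame of housing between -0.03 and 0.04 m and y of cart_short in the frame of housing between -0.01 and 0.01 m), for 0.1 s.
At the end, for the whole second after the job is handed in: All three cartridges lie in line in the tube, longest deepest, then the middle one, then the shortest in the mouth (its end sticking out), gaps under 6 mm, after pressing on the hidden pad; the shortest level and in line within 0.1 rad, all at rest and released (distance between cart_long and cart_mid below 0.096 m and distance between cart_mid and cart_short below 0.076 m and x of cart_long in the frame of housing above 0.13 m and x of cart_mid in the frame of housing above 0.04 m and x of cart_short in the frame of housing above -0.035 m and angle between the x axis of cart_short and the x axis of housing, either way round below 0.12 rad and angle between cart_short's own z axis and vertical below 0.1 rad and linear speed of each of cart_long, cart_mid, cart_short below 0.02 m/s and y of cart_short in the frame of housing between -0.01 and 0.01 m); the robot touches nothing.
It fails at once if the pad is rammed with more than 25 N (contact force between pad_c0 and anything else above 25 N).
It fails at once if a bystander is moved by more than 40 mm (distance of any of jar, bottle, mug, cap, screwdriver from where it was at the start of the episode above 0.04 m).
It also fails if it takes over 72 s, if anything falls off the work surface, if the arm or the gripper's body presses on something with over 40 N, if the wrist force passes 120 N, or if a joint passes its speed limit or range.

## Working session

There is one attempt and no reset: what is moved stays moved. The work goes in short steps, Python scripts to look and compute and a tool call to move; the robot and the scene stay as the last step left them, time stands still between calls to the robot, and variables do not carry over. Pictures are saved under pics/ and viewed, and the job is handed in when it is done.

Besides the shell and the picture viewer there is one more tool, called after "Request:" in YAML: its name, and indented under it one key for each argument. carry_out: Moves the arm, as the interface text tells. Its arguments: {"type":"object","properties":{"commands":{"type":"array"},"grip_force":{"type":"number"}},"required":["commands"]}

```bash
mkdir -p pics; ls; python3 - <<'E'
from bench import r
import cv2,numpy as np
np.set_printoptions(precision=4,suppress=True)
s=r.read_state()
for k,v in s.items(): print(k,np.round(v,4))
for n in ["scene","side","wrist"]:
    i=r.camera_info(n); print(n,i)
    cv2.imwrite(f"pics/a_{n}.png",r.camera(n))
E
```

```text
pics
time 0.0
joint_positions [ 1.0934  0.3329 -0.0647  1.4609  0.0216  1.3499 -0.0885]
joint_vel [ 0.0003  0.0013 -0.0006 -0.      0.0008 -0.0006 -0.0019]
joint_torque [  0.0007 -62.3256   0.0247 -38.9892  -0.0615   0.0399   0.0001]
ee_pos [ 0.2744 -0.5611  0.2218]
eef_rot [ 0.8483 -0.5295 -0.0006 -0.0003]
ft_force [ 0.2142 -1.0538 -0.4261]
torque [ 0.0256 -0.0273  0.0533]
width 0.0872
scene {'fx': 535.7887663866569, 'fy': 535.7887663866569, 'cx': 275.53691863203517, 'cy': 209.6032135587575, 'origin': array([1.3283, 0.8807, 1.3139]), 'rotation': array([ 0.3289,  0.8729, -0.3349, -0.1329])}
side {'fx': 502.8665414751575, 'fy': 502.8665414751575, 'cx': 279.1747407621146, 'cy': 203.24654938148743, 'origin': array([-0.0115,  0.96  ,  1.1032]), 'rotation': array([-0.2528,  0.8812, -0.3868,  0.1   ])}
wrist {'fx': 305.4201768081394, 'fy': 305.4201768081394, 'cx': 279.44098593021437, 'cy': 213.31657289480938, 'origin': array([ 0.3449, -0.5275,  0.3849]), 'rotation': array([ 0.8392, -0.5243, -0.0775,  0.1219])}
```

View pics/a_scene.png

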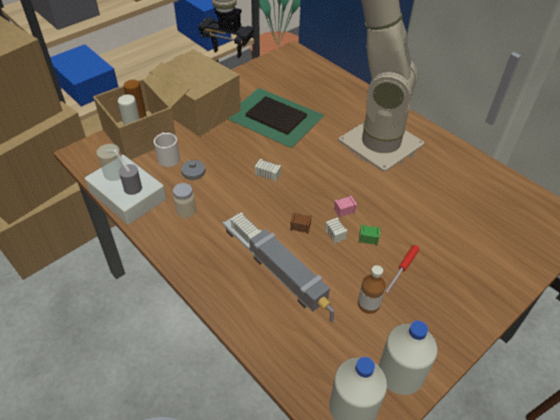

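View pics/a_side.png

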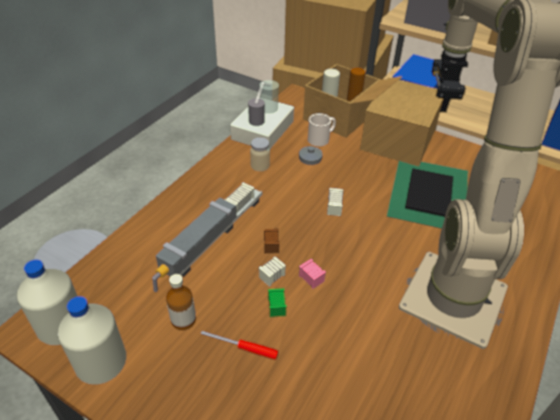

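View pics/a_wrist.png

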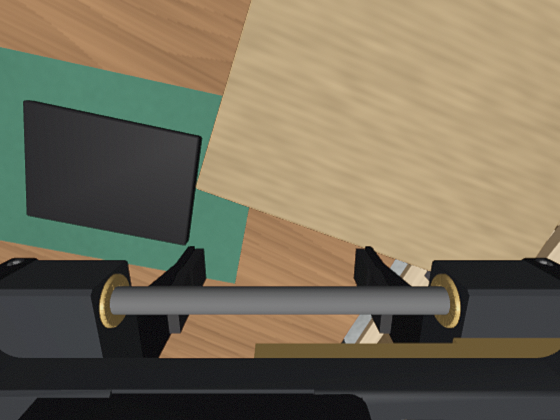

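The scene picture shows the tube at (290,268), with the longest cartridge in its tray at (243,228). White cartridges also lie at (267,170) and (336,231). The look-alikes are brown (301,223), pink (345,206) and green (369,235). The only white ones on the desk are (267,170), which is longer and so the mid, and (336,231), the short. I'll enlarge these to confirm.

```bash
cat > h.py <<'E'
import numpy as np,cv2
from scipy.spatial.transform import Rotation as R
INFO={}
def info(n):
    from bench import r
    if n=="wrist": return r.camera_info(n)
    if n not in INFO: INFO[n]=r.camera_info(n)
    return INFO[n]
def ray(n,uv,i=None):
    i=i or info(n); u,v=uv
    d=R.from_quat(i["rotation"]).apply([(u-i["cx"])/i["fx"],(v-i["cy"])/i["fy"],1.])
    return np.array(i["origin"]),d
def onz(n,uv,z,i=None):
    o,d=ray(n,uv,i); return o+d*(z-o[2])/d[2]
def proj(n,p,i=None):
    i=i or info(n)
    q=R.from_quat(i["rotation"]).inv().apply(np.array(p)-i["origin"])
    return np.array([i["fx"]*q[...,0]/q[...,2]+i["cx"],i["fy"]*q[...,1]/q[...,2]+i["cy"]]).T
def tri(n1,a,n2,b):
    o1,d1=ray(n1,a);o2,d2=ray(n2,b)
    A=np.stack([d1,-d2],1);t=np.linalg.lstsq(A,o2-o1,rcond=None)[0]
    p=o1+d1*t[0];q=o2+d2*t[1];return (p+q)/2,np.linalg.norm(p-q)
E
python3 - <<'E'
import cv2,numpy as np
a=cv2.imread("pics/a_scene.png");b=cv2.imread("pics/a_side.png")
c=lambda im,x,y,w,h,k:cv2.resize(im[y:y+h,x:x+w],None,fx=k,fy=k,interpolation=cv2.INTER_CUBIC)
cv2.imwrite("pics/c1.png",c(a,215,150,190,145,4))
cv2.imwrite("pics/c2.png",c(b,150,175,200,150,4))
E
```

```text
(no output)
```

View pics/c1.png

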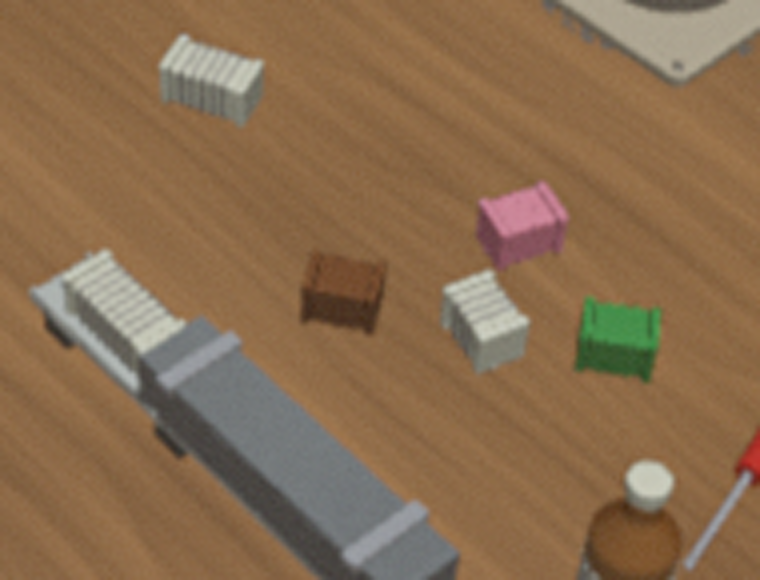

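View pics/c2.png

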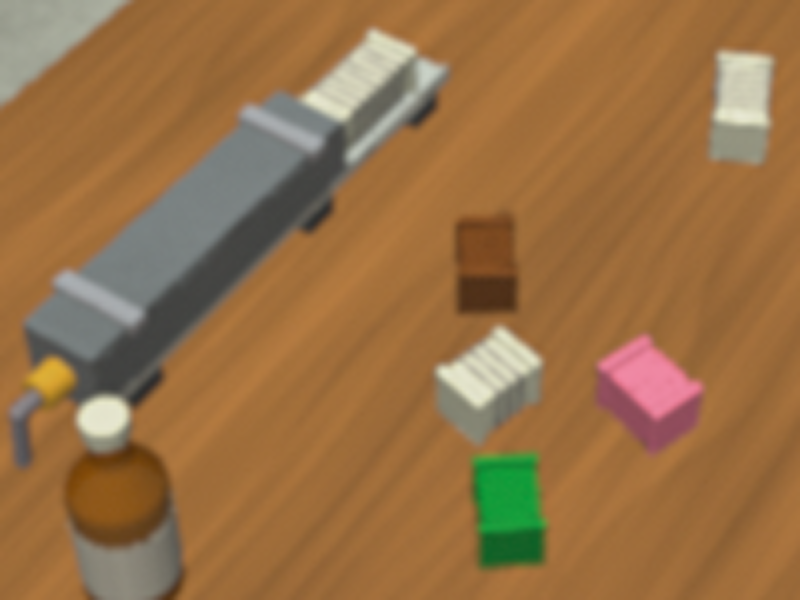

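The crops confirm it. In c1 the white ribbed mid is at crop (212,78), the white short at (485,320), and the long in the tray at (125,305). Next I compute poses by casting rays onto the top-face planes.

```bash
python3 - <<'E'
from h import *
np.set_printoptions(precision=4,suppress=True)
S=lambda x,y:(x/4+215-.375,y/4+150-.375)
D=lambda x,y:(x/4+150-.375,y/4+175-.375)
print("tube top, scene: mouthR,mouthL,endR")
for p in [(200,318),(141,352),(456,555)]: print(onz("scene",S(*p),.085))
print("side: mouthL,mouthR,endR,endL")
for p in [(282,93),(343,127),(97,365),(28,325)]: print(onz("side",D(*p),.085))
print("mid top scene z.044: ")
for p in [(183,37),(263,62),(243,95),(163,70)]: print(onz("scene",S(*p),.044))
print("mid side")
for p in [(718,53),(772,57),(769,124),(712,120)]: print(onz("side",D(*p),.044))
print("short scene")
for p in [(444,291),(490,271),(527,322),(483,345)]: print(onz("scene",S(*p),.044))
print("short side")
for p in [(501,327),(542,361),(480,405),(436,373)]: print(onz("side",D(*p),.044))
print("long scene z .074")
for p in [(106,251),(65,282),(184,320)]: print(onz("scene",S(*p),.074))
print("long side")
for p in [(373,30),(416,51),(303,98),(345,125)]: print(onz("side",D(*p),.074))
E
```

```text
tube top, scene: mouthR,mouthL,endR
[0.6547 0.093  0.085 ]
[0.709  0.0893 0.085 ]
[0.6609 0.3684 0.085 ]
side: mouthL,mouthR,endR,endL
[0.706  0.0918 0.085 ]
[0.6462 0.0976 0.085 ]
[0.6503 0.3694 0.085 ]
[0.7112 0.3673 0.085 ]
mid top scene z.044: 
[ 0.4335 -0.1866  0.044 ]
[ 0.4018 -0.117   0.044 ]
[ 0.4422 -0.0975  0.044 ]
[ 0.4738 -0.1658  0.044 ]
mid side
[ 0.47   -0.1702  0.044 ]
[ 0.4313 -0.1893  0.044 ]
[ 0.3984 -0.1173  0.044 ]
[ 0.4376 -0.0975  0.044 ]
short scene
[0.4696 0.1712 0.044 ]
[0.4272 0.1804 0.044 ]
[0.4436 0.236  0.044 ]
[0.4859 0.2297 0.044 ]
short side
[0.4637 0.1694 0.044 ]
[0.4239 0.1804 0.044 ]
[0.4392 0.2354 0.044 ]
[0.4792 0.2281 0.044 ]
long scene z .074
[ 0.6593 -0.0135  0.074 ]
[ 0.7032 -0.0093  0.074 ]
[0.659  0.0795 0.074 ]
long side
[ 0.6976 -0.0153  0.074 ]
[ 0.6553 -0.0127  0.074 ]
[0.6971 0.0784 0.074 ]
[0.6533 0.0857 0.074 ]
```

```bash
python3 - <<'E'
from h import *
np.set_printoptions(precision=3,suppress=True)
for n,p,z in [("boxR base",(240,97),0),("boxR nearcorner",(203,131),0),("boxtop corner right",(240,71),.1),("opentop near",(135,152),0),("mug base",(169,162),0),("cap",(194,174),0),("jar base",(187,213),0),("jar top",(182,190),.1),("tray near",(127,217),0),("bottle base",(371,308),0),("screwdr",(416,250),.01),("screwdr",(387,291),.01)]:
    print(n,onz("scene",p,z))
from bench import r
s=r.read_state();print(s["time"],s["ee_pos"],s["ft_force"])
E
```

```text
boxR base [ 0.223 -0.562  0.   ]
boxR nearcorner [ 0.466 -0.486  0.   ]
boxtop corner right [ 0.198 -0.587  0.1  ]
opentop near [ 0.725 -0.551  0.   ]
mug base [ 0.661 -0.425  0.   ]
cap [ 0.63  -0.316  0.   ]
jar base [ 0.755 -0.181  0.   ]
jar top [ 0.754 -0.191  0.1  ]
tray near [ 0.913 -0.295  0.   ]
bottle base [0.571 0.459 0.   ]
screwdr [0.316 0.415 0.01 ]
screwdr [0.499 0.455 0.01 ]
0.15 [ 0.274 -0.561  0.222] [-0.208 -1.015  0.839]
```

```bash
cat >> h.py <<'E'
def go(x,y,z,yaw):
    """print row for target with tool down, tool x axis at world angle yaw (deg)"""
    from bench import r
    s=r.read_state(); p=np.array(s["ee_pos"]); q=R.from_quat(s["eef_rot"])
    T=R.from_euler("z",yaw,degrees=True)*R.from_matrix(np.diag([1.,-1,-1]))
    d=q.inv().apply(np.array([x,y,z])-p)/.025
    w=np.degrees((q.inv()*T).as_rotvec())/5
    print("t",round(s["time"],2),"from",np.round(p,4),"F",np.round(s["ft_force"],1),"w",round(s["width"],4))
    print("row",np.round(d,2).tolist(),np.round(w,2).tolist(),"rows>=",max(np.linalg.norm(d)*25/62.5,np.linalg.norm(w)*5/10.7))
E
python3 -c "
from h import *
go(.60,-.15,.25,-1)
go(.68,-.06,.25,-1)"
```

```text
t 0.15 from [ 0.2744 -0.5612  0.222 ] F [-0.2 -1.   0.8] w 0.0874
row [-9.06, -18.93, -1.11] [-0.01, 0.01, -12.59] rows>= 8.404051952943977
t 0.15 from [ 0.2744 -0.5612  0.222 ] F [-0.2 -1.   0.8] w 0.0874
row [-10.88, -23.38, -1.11] [-0.01, 0.01, -12.59] rows>= 10.325935005924533
```

Request:
carry_out:
  commands:
    - [[255,-5,-10,-1.1,0,0,-7],[255,-10.9,-23.4,-1.1,0,0,-12.6],[255,-10.9,-23.4,-1.1,0,0,-12.6],[255,-10.9,-23.4,-1.1,0,0,-12.6],[255,-10.9,-23.4,-1.1,0,0,-12.6],[255,-10.9,-23.4,-1.1,0,0,-12.6],[255,-10.9,-23.4,-1.1,0,0,-12.6],[255,-10.9,-23.4,-1.1,0,0,-12.6],[255,-10.9,-23.4,-1.1,0,0,-12.6],[255,-10.9,-23.4,-1.1,0,0,-12.6],[255,-10.9,-23.4,-1.1,0,0,-12.6],[255,-10.9,-23.4,-1.1,0,0,-12.6]]
  grip_force: 20

```text
time: 1.65
ee_pos: [0.6806, -0.0572, 0.2488]
eef_rot: [1.0, -0.007, -0.001, -0.001]
ft_force: [-1.0, -0.1, 0.1]
width: 0.0007
```

```bash
python3 - <<'E'
from h import *
from bench import r
s=r.read_state();print(s)
i=r.camera_info("wrist");im=r.camera("wrist");np.save("w1.npy",i,allow_pickle=True);cv2.imwrite("pics/w1.png",im)
E
```

```text
{'time': 1.65, 'joint_positions': array([ 0.35008328,  0.50024111, -0.50322049,  1.22028858,  0.23215514,
        1.47870133, -0.13509009]), 'joint_vel': array([ 0.04857242, -0.02892773,  0.02912696,  0.02198734,  0.00402906,
        0.00069958,  0.01515379]), 'joint_torque': array([-2.47090034e+00, -6.97601295e+01, -8.78192157e+00, -3.93468082e+01,
       -1.47053632e-01, -1.44815800e-02, -3.30015784e-01]), 'ee_pos': array([ 0.68061134, -0.0571561 ,  0.24878493]), 'eef_rot': array([ 9.99977615e-01, -6.55594138e-03, -8.27607617e-04, -1.05044397e-03]), 'ft_force': array([-1.04323083, -0.13122713,  0.11371113]), 'torque': array([-0.06474394, -0.10103314,  0.00499094]), 'width': 0.0006577756052360456}
```

View pics/w1.png

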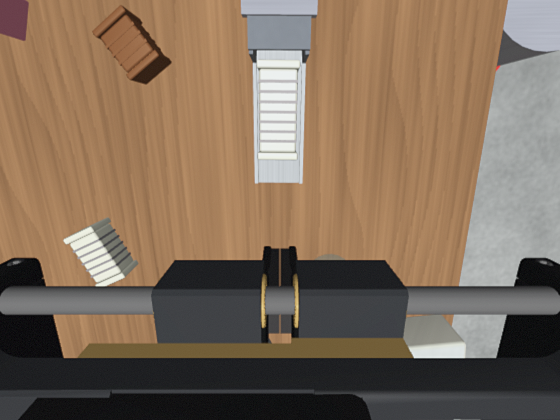

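The wrist view shows the tray between columns 255 and 304, ending at row 182. The long cartridge spans rows 60-158, and the tube mouth is at row 50.

```bash
python3 - <<'E'
from h import *
np.set_printoptions(precision=4,suppress=True)
i=np.load("w1.npy",allow_pickle=True).item()
im=cv2.imread("pics/w1.png");g=cv2.cvtColor(im,cv2.COLOR_BGR2GRAY)
c=cv2.resize(im[0:200,180:380],None,fx=3,fy=3,interpolation=cv2.INTER_CUBIC);cv2.imwrite("pics/w1c.png",c)
hsv=cv2.cvtColor(im,cv2.COLOR_BGR2HSV)
for r_ in [30,45,75,100,125,150,175]:
    row=hsv[r_,:,1].astype(int); print(r_, "lowsat span",[c for c in range(225,345) if row[c]<70][:1],[c for c in range(225,345) if row[c]<70][-1:])
    c=[k for k in range(225,345) if im[r_,k].min()>205]; print("   bright",c[:1],c[-1:])
E
```

```text
30 lowsat span [247] [310]
   bright [] []
45 lowsat span [248] [310]
   bright [] []
75 lowsat span [253] [305]
   bright [254] [304]
100 lowsat span [253] [304]
   bright [254] [303]
125 lowsat span [253] [303]
   bright [254] [303]
150 lowsat span [254] [303]
   bright [255] [302]
175 lowsat span [254] [302]
   bright [255] [301]
```

View pics/w1c.png

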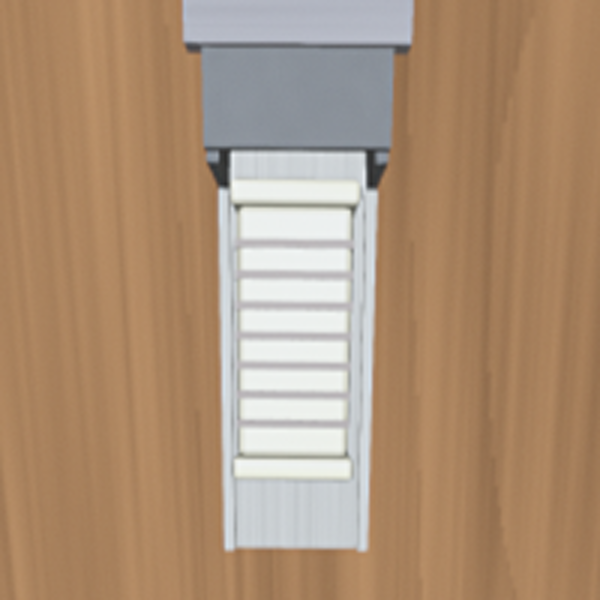

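```bash
python3 - <<'E'
from h import *
np.set_printoptions(precision=4,suppress=True)
i=np.load("w1.npy",allow_pickle=True).item()
W=lambda x,y:(x/3+180-.33,y/3-.33)
f=lambda p,z:onz("wrist",W(*p),z,i)
print("tube top mouth",f((204,149),.085),f((389,149),.085)," back",f((202,52),.085),f((394,52),.085))
print("tray near end lips top",f((225,550),.036),f((369,550),.036)," far",f((219,190),.036),f((378,190),.036))
print("tray floor end",f((236,548),.03),f((359,548),.03))
print("long caps near",f((234,478),.074),f((350,478),.074)," far",f((231,180),.074),f((358,180),.074))
from bench import r
im=r.camera_info("wrist")
E
```

```text
tube top mouth [0.6515 0.0891 0.085 ] [0.7109 0.0882 0.085 ]  back [0.652  0.1164 0.085 ] [0.712  0.1155 0.085 ]
tray near end lips top [ 0.6491 -0.0507  0.036 ] [ 0.709  -0.0516  0.036 ]  far [0.652  0.0855 0.036 ] [0.7114 0.0846 0.036 ]
tray floor end [ 0.6533 -0.0511  0.03  ] [ 0.7052 -0.0518  0.03  ]
long caps near [ 0.6567 -0.0169  0.074 ] [ 0.6991 -0.0175  0.074 ]  far [0.6591 0.0819 0.074 ] [0.7016 0.0813 0.074 ]
```

Request:
carry_out:
  commands:
    - [[255,-0.05,0.3,2.5,0,0,0],[255,-0.05,0.3,5,0,0,0],[255,-0.05,0.3,7,0,0,0],[255,-0.05,0.1,8.07,0,0,0],[255,-0.05,-0.4,8.07,0,0,0],[255,-0.05,-0.8,8.07,0,0,0],[255,-0.05,-1.1,8.07,0,0,0],[255,-0.05,-1.4,8.07,0,0,0],[255,-0.05,-1.7,8.07,0,0,0],[255,-0.05,-2.0,8.07,0,0,0]]

```text
time: 2.95
ee_pos: [0.6796, -0.0091, 0.0477]
eef_rot: [1.0, -0.008, -0.001, -0.0]
ft_force: [-0.5, -2.8, 1.7]
width: 0.0006
```

```bash
python3 - <<'E'
from h import *
from bench import r
go(.681,.062,.047,-.9)
cv2.imwrite("pics/p1.png",cv2.resize(r.camera("side")[150:290,150:350],None,fx=4,fy=4))
E
```

```text
t 2.95 from [ 0.6796 -0.0091  0.0477] F [-0.5 -2.8  1.7] w 0.0006
row [0.01, -2.85, 0.03] [-0.0, 0.01, -0.0] rows>= 1.1381583894668814
```

View pics/p1.png

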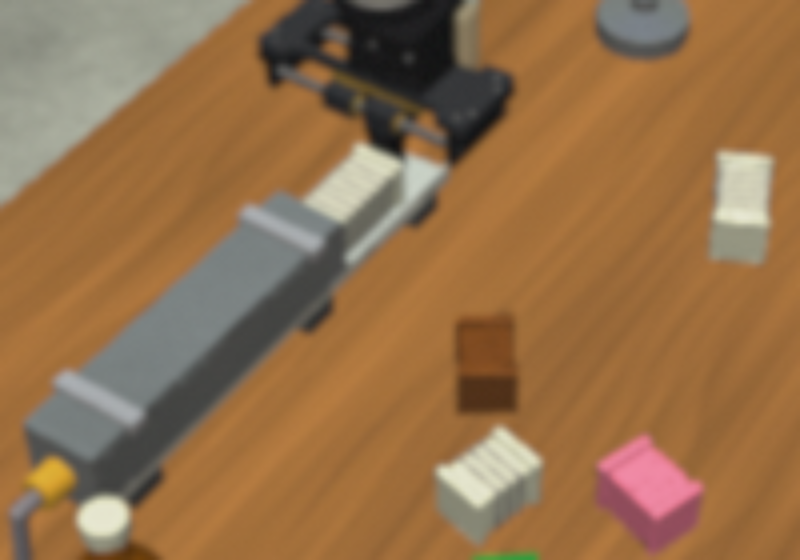

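The side view shows the long cartridge entering the mouth straight, with the fingers right behind it (crop (385,150)). I'll push on.

Request:
carry_out:
  commands:
    - [[255,0,-0.4,0,0,0,0],[255,0,-0.8,0,0,0,0],[255,0,-1.2,0,0,0,0],[255,0,-1.6,0,0,0,0],[255,0,-2.0,0,0,0,0],[255,0,-2.4,0,0,0,0],[255,0,-2.8,0,0,0,0],[255,0,-2.9,0,0,0,0],[255,0,-2.9,0,0,0,0]]

```text
time: 4.12
ee_pos: [0.6805, 0.0655, 0.0477]
eef_rot: [1.0, -0.007, -0.001, -0.001]
ft_force: [-0.2, -0.9, 0.8]
width: 0.0004
```

```bash
python3 - <<'E'
from h import *
from bench import r
go(.4365,-.142,.15,24.5)
cv2.imwrite("pics/p2.png",cv2.resize(r.camera("side")[150:290,150:350],None,fx=4,fy=4))
E
```

```text
t 4.12 from [0.6805 0.0655 0.0477] F [-0.2 -0.9  0.8] w 0.0004
row [-9.64, 8.43, -4.09] [-0.02, 0.01, -5.06] rows>= 5.379315688181563
```

View pics/p2.png

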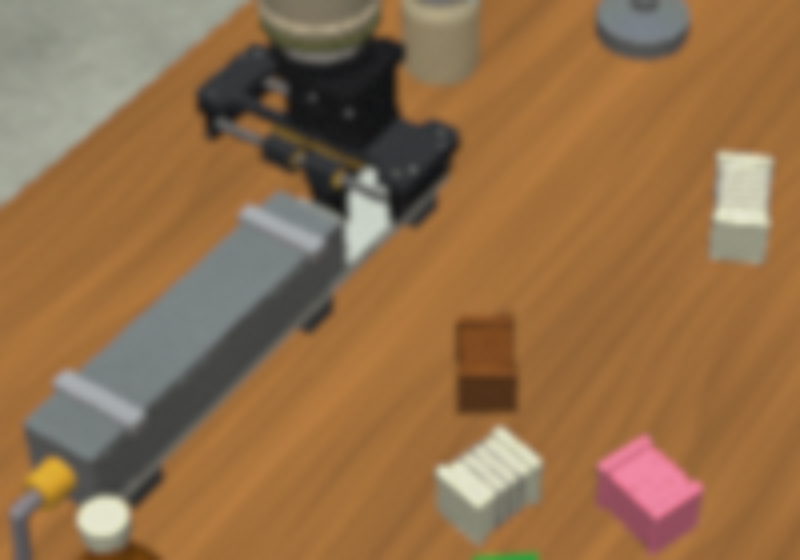

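Request:
carry_out:
  commands:
    - [[255,0,1,0,0,0,0],[255,0,1.5,-2,0,0,0],[255,-1,2.5,-4.1,0,0,0],[0,-4,4,-4.1,0,0,-1.5],[0,-7,6,-4.1,0,0,-3],[0,-9.64,8.43,-4.1,0,0,-5.06],[0,-9.64,8.43,-4.1,0,0,-5.06],[0,-9.64,8.43,-4.1,0,0,-5.06],[0,-9.64,8.43,-4.1,0,0,-5.06],[0,-9.64,8.43,-4.1,0,0,-5.06]]

```text
time: 5.42
ee_pos: [0.4375, -0.1416, 0.1505]
eef_rot: [0.977, 0.212, 0.0, -0.001]
ft_force: [0.1, -0.4, 0.1]
width: 0.0624
```

```bash
python3 - <<'E'
from h import *
from bench import r
go(.4365,-.142,.014,24.5)
i=r.camera_info("wrist");im=r.camera("wrist");np.save("w2.npy",i,allow_pickle=True);cv2.imwrite("pics/w2.png",im)
E
```

```text
t 5.42 from [ 0.4375 -0.1416  0.1505] F [ 0.1 -0.4  0.1] w 0.0624
row [-0.05, 0.01, 5.46] [-0.02, -0.01, 0.0] rows>= 2.183641072473412
```

View pics/w2.png

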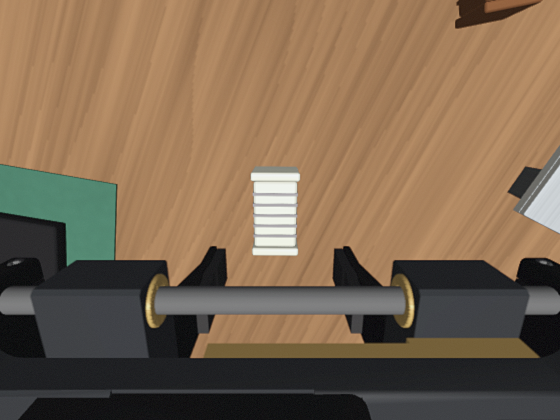

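The mid is seen square to the jaws, columns 252-299 and rows 171-253.

```bash
python3 - <<'E'
from h import *
np.set_printoptions(precision=4,suppress=True)
i=np.load("w2.npy",allow_pickle=True).item()
P=[onz("wrist",p,.044,i) for p in [(252,173),(299,173),(297.5,249.5),(253,249.5)]]
P=np.array(P);print(P,P.mean(0),np.linalg.norm(np.diff(P,axis=0),axis=1))
d=P[0]+P[1]-P[2]-P[3];print(np.degrees(np.arctan2(d[1],d[0])))
go(P.mean(0)[0],P.mean(0)[1],.014,24.5)
E
```

```text
[[ 0.4002 -0.1196  0.044 ]
 [ 0.4382 -0.1024  0.044 ]
 [ 0.4684 -0.1692  0.044 ]
 [ 0.4297 -0.1867  0.044 ]] [ 0.4341 -0.1445  0.044 ] [0.0416 0.0733 0.0425]
114.0488462417457
t 5.47 from [ 0.4376 -0.1413  0.1503] F [0.4 0.2 0.3] w 0.0664
row [-0.18, 0.07, 5.45] [-0.02, -0.0, 0.01] rows>= 2.182609364609396
```

Request:
carry_out:
  commands:
    - [[0,-0.12,0.03,2.5,0,0,0],[0,-0.12,0.03,4.5,0,0,0],[0,-0.12,0.03,5.45,0,0,0],[0,-0.12,0.03,5.45,0,0,0],[255,-0.12,0.03,5.45,0,0,0],[255,-0.12,0.03,5.45,0,0,0],[255,-0.12,0.03,5.45,0,0,0],[255,-0.12,0.03,5.45,0,0,0],[255,-0.12,0.03,5.45,0,0,0],[255,-0.12,0.03,5.45,0,0,0]]
  grip_force: 25

```text
time: 6.72
ee_pos: [0.435, -0.1431, 0.0142]
eef_rot: [0.977, 0.212, -0.0, -0.001]
ft_force: [-0.3, 1.0, 1.9]
width: 0.0397
```

```bash
python3 - <<'E'
from h import *
from bench import r
go(.4365,-.142,.14,24.5)
go(.6785,.012,.14,-.9)
i=r.camera_info("wrist");im=r.camera("wrist");np.save("w3.npy",i,allow_pickle=True);cv2.imwrite("pics/w3.png",im)
E
```

```text
t 6.72 from [ 0.435  -0.1431  0.0142] F [-0.3  1.   1.9] w 0.0397
row [0.07, -0.02, -5.03] [-0.02, -0.0, 0.01] rows>= 2.0134130628503835
t 6.72 from [ 0.435  -0.1431  0.0142] F [-0.3  1.   1.9] w 0.0397
row [11.44, -1.61, -5.03] [-0.02, 0.0, 5.09] rows>= 5.039047755679452
```

View pics/w3.png

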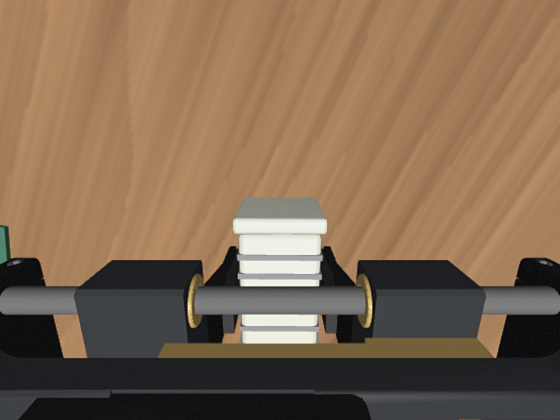

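Request:
carry_out:
  commands:
    - [[255,0,0,-2.4,0,0,0],[255,0.5,0,-5,0,0,0],[255,3,-0.5,-5,0,0,1.5],[255,6,-1,-5,0,0,3],[255,9,-1.3,-5,0,0,4.5],[255,11.5,-1.6,-5,0,0,5.09],[255,11.5,-1.6,-5,0,0,5.09],[255,11.5,-1.6,-5,0,0,5.09],[255,11.5,-1.6,-5,0,0,5.09],[255,11.5,-1.6,-5,0,0,5.09],[255,11.5,-1.6,-5,0,0,5.09]]

```text
time: 8.15
ee_pos: [0.6797, 0.0115, 0.1396]
eef_rot: [1.0, -0.008, -0.0, -0.001]
ft_force: [-0.1, -0.0, -2.5]
width: 0.0401
```

```bash
python3 - <<'E'
from h import *
from bench import r
go(.680,.012,.0455,-.9)
i=r.camera_info("wrist");im=r.camera("wrist");np.save("w4.npy",i,allow_pickle=True);cv2.imwrite("pics/w4.png",im)
E
```

```text
t 8.15 from [0.6797 0.0115 0.1396] F [-0.1 -0.  -2.5] w 0.0401
row [0.01, -0.01, 3.76] [-0.02, 0.0, -0.01] rows>= 1.5054712941871229
```

View pics/w4.png

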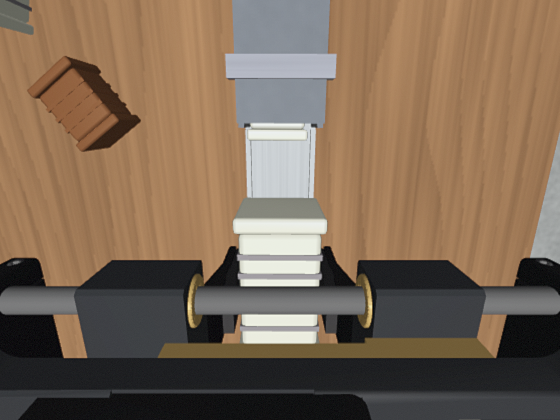

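Request:
carry_out:
  commands:
    - [[255,0,0,2,0,0,0],[255,0,0,3.4,0,0,0],[255,0,0,3.76,0,0,0],[255,0,0,3.82,0,0,0],[255,0,0,3.82,0,0,0],[0,0,0,3.82,0,0,0],[0,0,0,3.82,0,0,0],[0,0,0,3.82,0,0,0],[0,0,0,3.6,0,0,0],[0,0,0,2,0,0,0],[0,0,0,0.5,0,0,0],[255,0,0.6,0.5,0,0,0]]

```text
time: 9.7
ee_pos: [0.6814, -0.0014, 0.1314]
eef_rot: [1.0, -0.007, 0.003, -0.001]
ft_force: [0.6, -0.6, 0.5]
width: 0.0822
```

```bash
python3 - <<'E'
from h import *
from bench import r
go(.6787,-.062,.047,-.9)
cv2.imwrite("pics/p3.png",cv2.resize(r.camera("side")[150:290,150:350],None,fx=4,fy=4))
cv2.imwrite("pics/w5.png",r.camera("wrist"))
E
```

```text
t 9.7 from [ 0.6814 -0.0014  0.1314] F [ 0.6 -0.6  0.5] w 0.0822
row [-0.09, 2.43, 3.37] [-0.03, -0.07, 0.01] rows>= 1.662231290400626
```

View pics/p3.png

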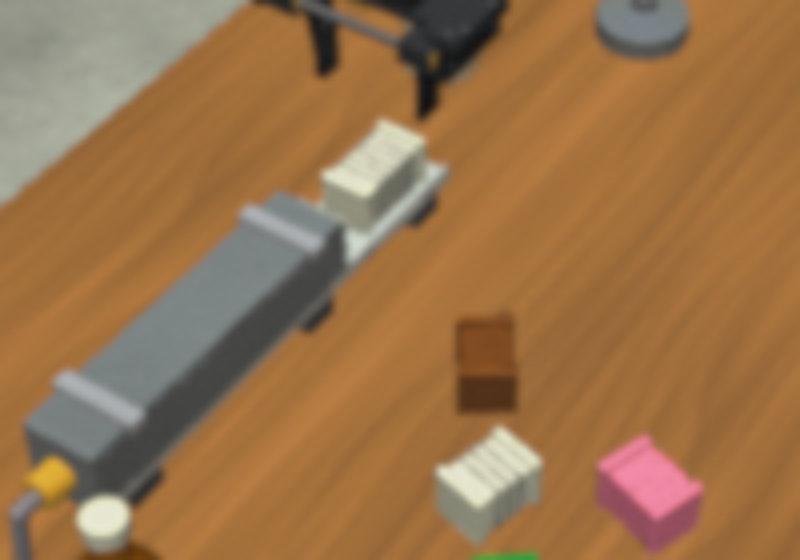

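View pics/w5.png

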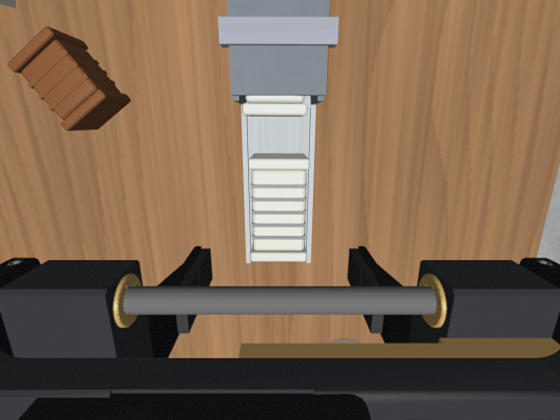

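The mid lies flat in the tray, in line, with its tail near the tray end (row 258). Now the fingers go behind it and push.

Request:
carry_out:
  commands:
    - [[255,-0.09,2,0,0,0,0],[255,-0.09,3,0,0,0,0],[255,-0.09,3,1,0,0,0],[255,-0.09,3,2.4,0,0,0],[255,-0.09,3,3.37,0,0,0],[255,-0.09,3,3.37,0,0,0],[255,-0.09,2.7,3.37,0,0,0],[255,-0.09,2.4,3.37,0,0,0],[255,-0.09,2.1,3.37,0,0,0],[255,-0.09,1.8,3.37,0,0,0],[255,-0.09,1.5,3.37,0,0,0],[255,-0.08,1.2,3.37,0,0,0]]

```text
time: 11.3
ee_pos: [0.6772, -0.0359, 0.0432]
eef_rot: [1.0, -0.01, 0.0, 0.0]
ft_force: [-0.3, -2.9, 0.9]
width: 0.0002
```

```bash
python3 - <<'E'
from h import *
from bench import r
go(.681,.056,.047,-.9)
cv2.imwrite("pics/p4.png",cv2.resize(r.camera("side")[150:290,150:350],None,fx=4,fy=4))
E
```

```text
t 11.3 from [ 0.6772 -0.0359  0.0432] F [-0.3 -2.9  0.9] w 0.0002
row [0.08, -3.68, -0.16] [0.01, -0.0, -0.05] rows>= 1.4736674150761169
```

View pics/p4.png

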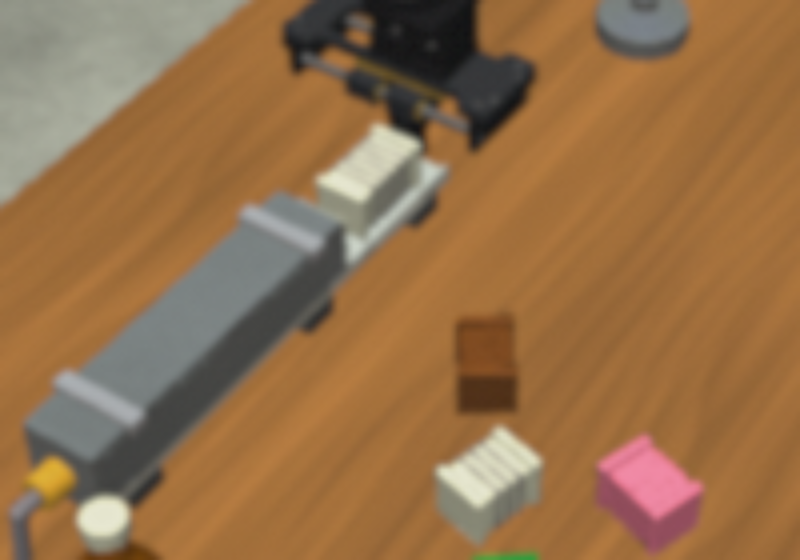

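Request:
carry_out:
  commands:
    - [[255,0.0,-0.35,-0.1,0,0,0],[255,0,-0.7,-0.16,0,0,0],[255,0.02,-1.1,-0.16,0,0,0],[255,0.04,-1.5,-0.16,0,0,0],[255,0.06,-1.9,-0.16,0,0,0],[255,0.08,-2.3,-0.16,0,0,0],[255,0.08,-2.7,-0.16,0,0,0],[255,0.08,-3.1,-0.16,0,0,0],[255,0.08,-3.5,-0.16,0,0,0],[255,0.08,-3.76,-0.16,0,0,0],[255,0.08,-3.76,-0.16,0,0,0]]

```text
time: 12.72
ee_pos: [0.6807, 0.0612, 0.0471]
eef_rot: [1.0, -0.009, 0.0, -0.001]
ft_force: [0.0, 0.3, 0.3]
width: 0.0005
```

```bash
python3 - <<'E'
from h import *
from bench import r
go(.4515,.2036,.15,-16.4)
cv2.imwrite("pics/p5.png",cv2.resize(r.camera("side")[150:290,150:350],None,fx=4,fy=4))
E
```

```text
t 12.72 from [0.6807 0.0612 0.0471] F [0.  0.3 0.3] w 0.0005
row [-9.27, -5.54, -4.11] [-0.02, 0.0, 3.08] rows>= 4.620973757648278
```

View pics/p5.png

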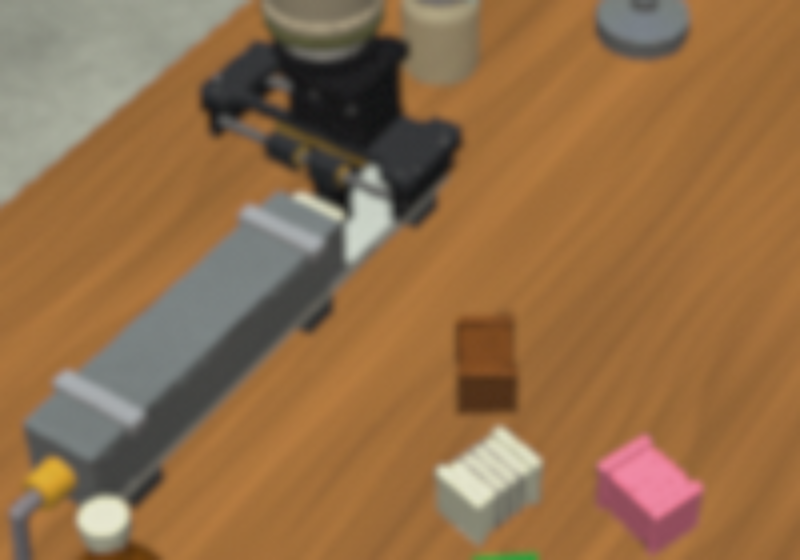

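Request:
carry_out:
  commands:
    - [[255,0,0.8,0,0,0,0],[255,0,1,-2.2,0,0,0],[255,-1,0.5,-4.11,0,0,0],[60,-3.5,-1.5,-4.11,0,0,1],[60,-6,-3.5,-4.11,0,0,2],[60,-9.27,-5.54,-4.11,0,0,3.08],[60,-9.27,-5.54,-4.11,0,0,3.08],[60,-9.27,-5.54,-4.11,0,0,3.08],[60,-9.27,-5.54,-4.11,0,0,3.08],[60,-9.27,-5.54,-4.11,0,0,3.08]]

```text
time: 14.02
ee_pos: [0.4526, 0.2019, 0.1498]
eef_rot: [0.99, -0.144, -0.0, -0.001]
ft_force: [0.0, -0.2, -0.0]
width: 0.0615
```

```bash
python3 - <<'E'
from h import *
from bench import r
go(.4515,.2036,.014,-16.4)
i=r.camera_info("wrist");im=r.camera("wrist");np.save("w6.npy",i,allow_pickle=True);cv2.imwrite("pics/w6.png",im)
E
```

```text
t 14.03 from [0.4526 0.2019 0.1498] F [ 0.  -0.2 -0. ] w 0.0615
row [-0.06, -0.05, 5.43] [-0.02, 0.01, -0.03] rows>= 2.1731007441201187
```

View pics/w6.png

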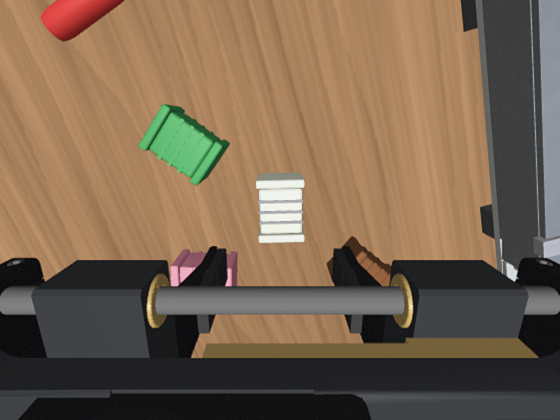

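The white short sits centred at (281,210). Pink is at (205,268), brown at (365,260) and green at (185,145). I need to check the finger clearance to pink.

```bash
python3 - <<'E'
from h import *
np.set_printoptions(precision=4,suppress=True)
from bench import r
i=np.load("w6.npy",allow_pickle=True).item()
s=r.read_state();q=R.from_quat(s["eef_rot"]);p=s["ee_pos"]
for n,u,z in [("s",(256.5,181),.044),("s",(304.5,181),.044),("s",(303.5,240),.044),("s",(259,240),.044),("pinkTR",(238,252),.044),("pinkTL",(175,252),.044),("pinkTL",(238,265),.02),("brown",(350,238),.044),("brown",(330,262),.044),("green",(228,145),.044),("green",(195,184),.044)]:
    P=onz("wrist",u,z,i); print(n,P,"tool mm",1e3*q.inv().apply(P-p)[:2])
S=lambda x,y:(x/4+215-.375,y/4+150-.375)
D=lambda x,y:(x/4+150-.375,y/4+175-.375)
for n,P in [("pink scene",onz("scene",S(505,262),0)),("pink sc",onz("scene",S(500,235),.044)),("pink side",onz("side",D(597,380),.044)),("pink side",onz("side",D(653,420),.044)),("pink side",onz("side",D(645,337),.044))]: print(n,"tool mm",1e3*q.inv().apply(P-p)[:2])
E
```

```text
s [0.4407 0.2347 0.044 ] tool mm [-20.4935 -27.8043]
s [0.4817 0.2225 0.044 ] tool mm [ 22.25   -27.7571]
s [0.4659 0.1685 0.044 ] tool mm [22.5535 28.4942]
s [0.4257 0.1805 0.044 ] tool mm [-19.4013  28.4499]
pinkTR [0.4028 0.1745 0.044 ] tool mm [-39.6879  40.6887]
pinkTL [0.3452 0.1917 0.044 ] tool mm [-99.8104  40.6258]
pinkTL [0.3916 0.1514 0.02  ] tool mm [-43.8035  66.1075]
brown [0.5084 0.1579 0.044 ] tool mm [66.2607 26.5256]
brown [0.4844 0.1393 0.044 ] tool mm [48.5778 51.2258]
green [0.4268 0.2716 0.044 ] tool mm [-44.3376 -59.1888]
green [0.3872 0.2478 0.044 ] tool mm [-75.4791 -25.1557]
pink scene tool mm [-57.02    63.8905]
pink sc tool mm [-44.275   58.5324]
pink side tool mm [-57.9676  45.9932]
pink side tool mm [-107.3121   50.5452]
pink side tool mm [-52.0328  97.5112]
```

Everything is clear: the nearest look-alike edge lies more than 25 mm off the finger path.

Request:
carry_out:
  commands:
    - [[60,0.04,0,2.5,0,0,0],[60,0.04,0,4.5,0,0,0],[60,0.04,0,5.43,0,0,0],[60,0.04,0,5.43,0,0,0],[255,0.04,0,5.43,0,0,0],[255,0.04,0,5.43,0,0,0],[255,0.04,0,5.43,0,0,0],[255,0.04,0,5.43,0,0,0],[255,0.04,0,5.43,0,0,0]]

```text
time: 15.2
ee_pos: [0.4538, 0.2021, 0.0146]
eef_rot: [0.99, -0.144, 0.0, -0.001]
ft_force: [-0.5, -1.5, 6.2]
width: 0.04
```

```bash
python3 - <<'E'
from h import *
go(.4515,.2036,.14,-16.4)
go(.6798,.015,.14,-.9)
E
```

```text
t 15.2 from [0.4538 0.2021 0.0146] F [-0.5 -1.5  6.2] w 0.04
row [-0.11, -0.04, -5.01] [-0.02, -0.0, -0.03] rows>= 2.00651126032703
t 15.2 from [0.4538 0.2021 0.0146] F [-0.5 -1.5  6.2] w 0.04
row [10.8, 4.59, -5.02] [-0.02, -0.0, -3.13] rows>= 5.104663918987298
```

Request:
carry_out:
  commands:
    - [[255,0,0,-2.4,0,0,0],[255,0,0.2,-5,0,0,0],[255,2,1.5,-5.5,0,0,-1],[255,5,3,-5.5,0,0,-2],[255,8,4,-5.5,0,0,-3],[255,10.8,4.6,-5,0,0,-3.13],[255,10.8,4.6,-5,0,0,-3.13],[255,10.8,4.6,-5,0,0,-3.13],[255,10.8,4.6,-5,0,0,-3.13],[255,10.8,4.6,-5,0,0,-3.13],[255,10.8,4.6,-5,0,0,-3.13]]

```text
time: 16.58
ee_pos: [0.6795, 0.0154, 0.1401]
eef_rot: [1.0, -0.007, 0.001, -0.001]
ft_force: [-0.4, -0.2, -1.1]
width: 0.0398
```

```bash
python3 - <<'E'
from h import *
from bench import r
go(.6798,.015,.0455,-.9)
cv2.imwrite("pics/w7.png",r.camera("wrist"))
E
```

```text
t 16.57 from [0.6795 0.0154 0.1401] F [-0.4 -0.2 -1.1] w 0.0398
row [0.01, 0.02, 3.78] [-0.02, -0.01, 0.01] rows>= 1.5132144126224403
```

View pics/w7.png

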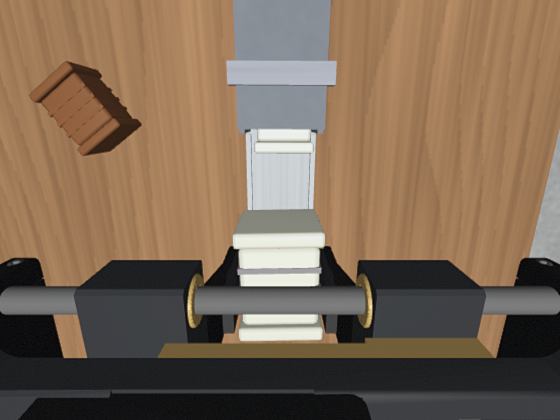

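Short is in line with the tray (centre column 280), and the mid's tail shows at the mouth (284,147). I'll set it down.

Request:
carry_out:
  commands:
    - [[255,0,0,2,0,0,0],[255,0,0,3.4,0,0,0],[255,0,0,3.78,0,0,0],[255,0,0,3.82,0,0,0],[255,0,0,3.82,0,0,0],[0,0,0,3.82,0,0,0],[0,0,0,3.82,0,0,0],[0,0,0,3.82,0,0,0],[0,0,0,3.6,0,0,0],[0,0,0,2,0,0,0],[0,0,0,0.5,0,0,0],[255,0,0.6,0.5,0,0,0]]

```text
time: 18.12
ee_pos: [0.6812, 0.0021, 0.1318]
eef_rot: [1.0, -0.006, 0.004, -0.001]
ft_force: [-0.1, 0.4, -0.5]
width: 0.0819
```

```bash
python3 - <<'E'
from h import *
from bench import r
go(.6787,-.062,.047,-.9)
cv2.imwrite("pics/w8.png",r.camera("wrist"))
E
```

```text
t 18.12 from [0.6812 0.0021 0.1318] F [-0.1  0.4 -0.5] w 0.0819
row [-0.09, 2.58, 3.38] [-0.03, -0.09, 0.04] rows>= 1.7011509888154985
```

View pics/w8.png

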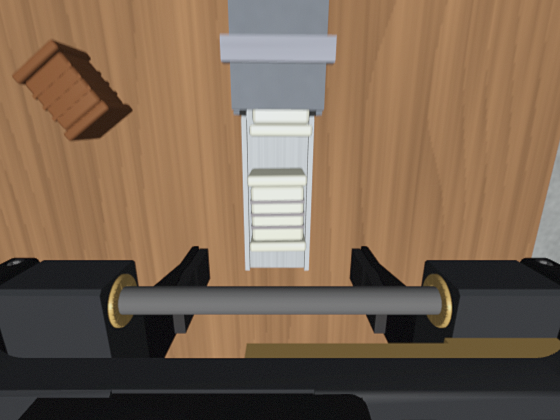

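Request:
carry_out:
  commands:
    - [[255,-0.09,2,0,0,-0.09,0],[255,-0.09,2.7,0,0,-0.09,0],[255,-0.09,2.7,1,0,-0.09,0],[255,-0.09,2.7,2.4,0,-0.09,0],[255,-0.09,2.7,3.38,0,-0.09,0],[255,-0.09,2.7,3.38,0,-0.09,0],[255,-0.09,2.3,3.38,0,-0.09,0],[255,-0.09,1.9,3.38,0,-0.09,0],[255,-0.09,1.5,3.38,0,-0.09,0],[255,-0.09,1.1,3.38,0,-0.09,0],[255,-0.09,0.7,3.38,0,-0.09,0],[255,-0.09,0.5,3.38,0,-0.09,0]]

```text
time: 19.68
ee_pos: [0.6783, -0.0141, 0.0449]
eef_rot: [1.0, -0.008, -0.002, -0.0]
ft_force: [-0.5, -1.7, 0.6]
width: 0.0005
```

```bash
python3 - <<'E'
from h import *
from bench import r
go(.6805,.0,.047,-.9)
cv2.imwrite("pics/p6.png",cv2.resize(r.camera("side")[150:290,150:350],None,fx=4,fy=4))
E
```

```text
t 19.68 from [ 0.6783 -0.0141  0.0449] F [-0.5 -1.7  0.6] w 0.0005
row [0.08, -0.57, -0.08] [-0.0, 0.04, -0.0] rows>= 0.23108105812313756
```

View pics/p6.png

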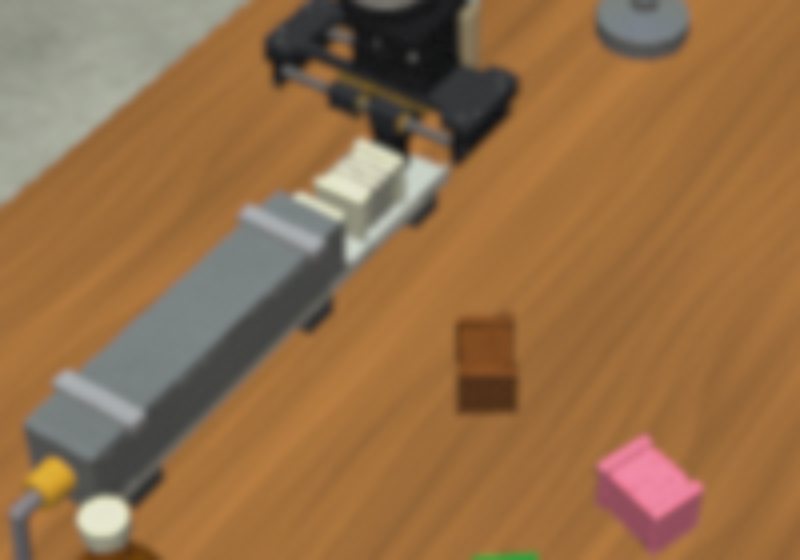

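The short is in line behind the mid. I'll push on slowly and watch the force.

Request:
carry_out:
  commands:
    - [[255,0.02,-0.2,-0.08,0,0,0],[255,0.04,-0.4,-0.08,0,0,0],[255,0.04,-0.6,-0.08,0,0,0],[255,0.06,-0.8,-0.08,0,0,0],[255,0.06,-1.0,-0.08,0,0,0],[255,0.06,-1.1,-0.08,0,0,0],[255,0.06,-1.2,-0.08,0,0,0]]

```text
time: 20.6
ee_pos: [0.6804, 0.0161, 0.047]
eef_rot: [1.0, -0.008, -0.002, -0.0]
ft_force: [-0.4, -5.2, 3.3]
width: 0.0006
```

Request:
carry_out:
  commands:
    - [[255,0,-0.06,0,0,0,0],[255,0,-0.12,0,0,0,0],[255,0,-0.18,0,0,0,0]]

```text
time: 20.98
ee_pos: [0.6805, 0.0206, 0.047]
eef_rot: [1.0, -0.008, -0.002, 0.0]
ft_force: [-0.3, -5.0, 2.0]
width: 0.0006
```

Request:
carry_out:
  commands:
    - [[255,0,-0.06,0,0,0,0],[255,0,-0.12,0,0,0,0]]

```text
time: 21.22
ee_pos: [0.6805, 0.0236, 0.0471]
eef_rot: [1.0, -0.008, -0.002, 0.0]
ft_force: [-0.0, -4.7, 3.3]
width: 0.0006
```

Column friction reads about 5 N. I'll advance 3 mm per call.

Request:
carry_out:
  commands:
    - [[255,0,-0.06,0,0,0,0],[255,0,-0.12,0,0,0,0]]

```text
time: 21.48
ee_pos: [0.6805, 0.0268, 0.047]
eef_rot: [1.0, -0.008, -0.002, 0.0]
ft_force: [-0.0, -5.2, 2.0]
width: 0.0006
```

Request:
carry_out:
  commands:
    - [[255,0,-0.06,0,0,0,0],[255,0,-0.12,0,0,0,0]]

```text
time: 21.72
ee_pos: [0.6806, 0.0299, 0.047]
eef_rot: [1.0, -0.008, -0.002, 0.0]
ft_force: [0.6, -5.0, 2.5]
width: 0.0005
```

Request:
carry_out:
  commands:
    - [[255,0,-0.06,0,0,0,0],[255,0,-0.12,0,0,0,0]]

```text
time: 21.98
ee_pos: [0.6806, 0.0309, 0.047]
eef_rot: [1.0, -0.009, -0.002, 0.001]
ft_force: [-2.0, -12.0, 5.1]
width: 0.0004
```

Request:
carry_out:
  commands:
    - [[255,0,-0.06,0,0,0,0],[255,0,-0.12,0,0,0,0]]

```text
time: 22.22
ee_pos: [0.6806, 0.0308, 0.0471]
eef_rot: [1.0, -0.01, -0.002, 0.003]
ft_force: [-3.2, -14.2, 5.2]
width: 0.0006
```

The advance stopped hard: 14 N with no movement and a sideways force of −3 N. That is stiffer than a 2 N/mm spring, so I suspect a snag and will look.

```bash
python3 - <<'E'
from h import *
from bench import r
go(.6805,.0,.047,-.9)
cv2.imwrite("pics/p7.png",cv2.resize(r.camera("side")[175:265,190:310],None,fx=6,fy=6,interpolation=cv2.INTER_CUBIC))
cv2.imwrite("pics/w9.png",r.camera("wrist"))
cv2.imwrite("pics/s9.png",cv2.resize(r.camera("scene")[190:280,210:330],None,fx=6,fy=6,interpolation=cv2.INTER_CUBIC))
s=r.read_state();print(s["ft_force"],s["torque"],s["time"])
E
```

```text
t 22.23 from [0.6806 0.0308 0.0471] F [ -3.2 -14.2   5.2] w 0.0006
row [0.02, 1.23, 0.01] [0.07, 0.05, -0.04] rows>= 0.4934095588425721
[ -2.26750122 -11.63665135   5.72726605] [-2.45180461e+00  4.05014315e-01 -2.67513821e-04] 22.375
```

View pics/p7.png

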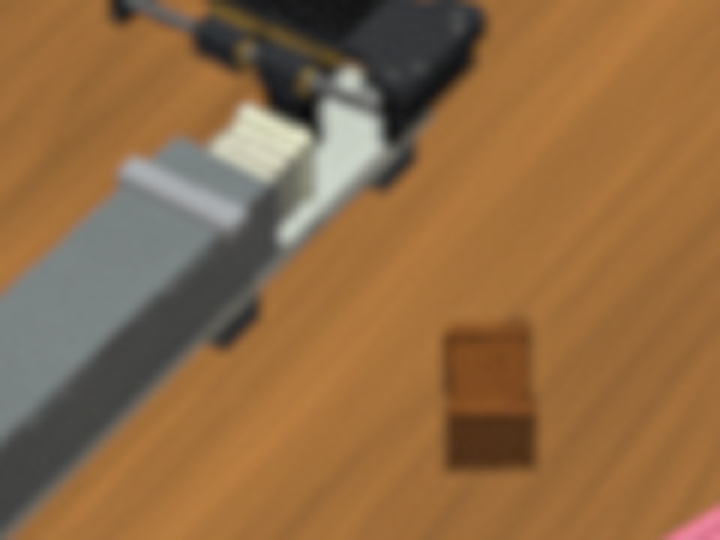

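View pics/w9.png

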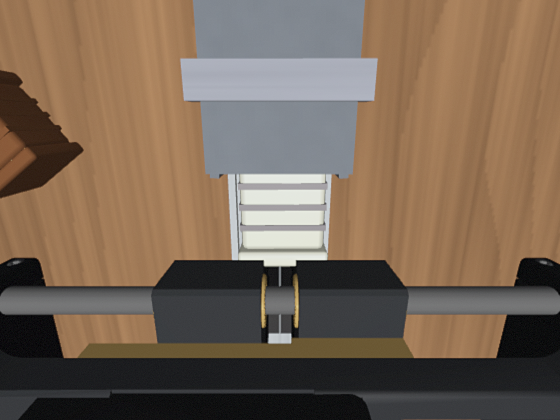

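View pics/s9.png

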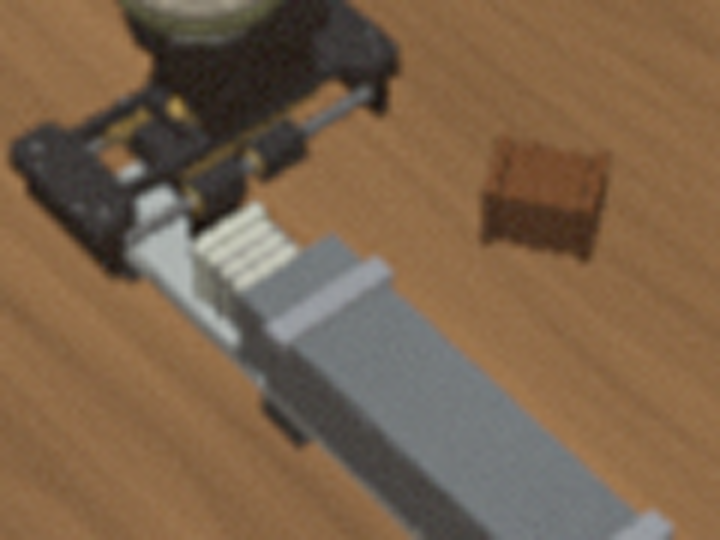

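Request:
carry_out:
  commands:
    - [[255,0,-0.1,0,0,0,0],[255,0,-0.16,0,0,0,0]]

```text
time: 22.62
ee_pos: [0.6805, 0.0309, 0.0471]
eef_rot: [1.0, -0.011, -0.003, 0.005]
ft_force: [-2.9, -16.5, 7.5]
width: 0.0002
```

```bash
python3 - <<'E'
from bench import r
s=r.read_state();print(s["ft_force"],s["torque"],s["ee_pos"],s["eef_rot"])
E
```

```text
[ -2.92049161 -16.5488351    7.53842693] [-3.42998002  0.68773184  0.11023441] [0.68051526 0.03088778 0.0471047 ] [ 0.99992098 -0.01101057 -0.00259922  0.005481  ]
```

No movement at 16 N, so it's a snag: the short's front is wedged in the flare, off to +x and yawed. I'll back off and look from above.

Request:
carry_out:
  commands:
    - [[255,0,1,0,0,0,0],[255,0,1.5,-1.5,0,0,0],[0,0,1.0,-3.4,0,0,0],[0,0,0.5,-3.4,0,0,0],[0,0,0.5,-3.4,0,0,0]]

```text
time: 23.25
ee_pos: [0.6802, 0.0223, 0.1317]
eef_rot: [1.0, -0.009, -0.003, 0.005]
ft_force: [0.1, 0.5, -0.8]
width: 0.0231
```

```bash
python3 - <<'E'
from h import *
from bench import r
go(.681,.065,.047,-.9)
i=r.camera_info("wrist");im=r.camera("wrist");np.save("w10.npy",i,allow_pickle=True);cv2.imwrite("pics/w10.png",im)
cv2.imwrite("pics/w10c.png",cv2.resize(im[80:250,190:370],None,fx=4,fy=3.5,interpolation=cv2.INTER_CUBIC))
E
```

```text
t 23.25 from [0.6802 0.0223 0.1317] F [ 0.1  0.5 -0.8] w 0.0231
row [0.02, -1.74, 3.37] [0.1, 0.07, -0.03] rows>= 1.5178888371740837
```

View pics/w10c.png

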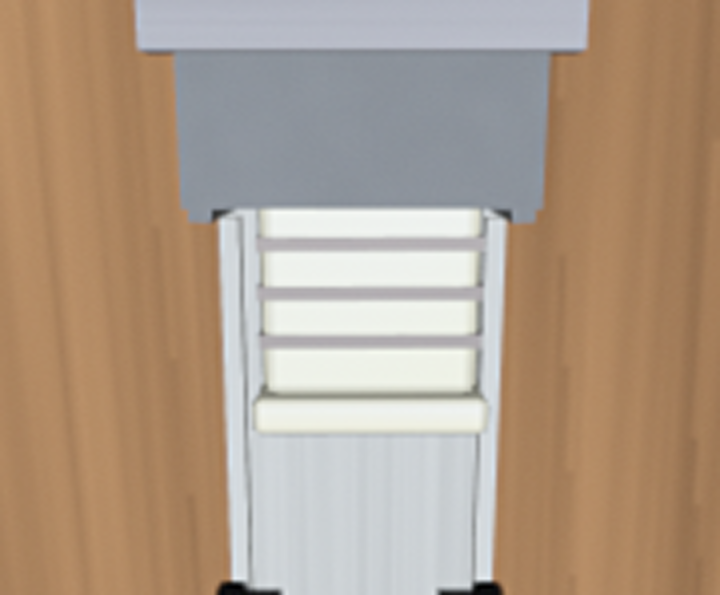

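```bash
python3 - <<'E'
from h import *
np.set_printoptions(precision=4,suppress=True)
i=np.load("w10.npy",allow_pickle=True).item()
W=lambda x,y:(x/4+190-.375,y/3.5+80-.36)
f=lambda p,z:onz("wrist",W(*p),z,i)
for n,a,b,z in [("cap rear",(256,432),(486,430),.074),("cap front edge",(254,402),(487,400),.074),("body near tail",(265,375),(477,375),.072),("body mouth",(261,225),(481,225),.072),("tube top mouth",(178,208),(546,208),.085),("tray lips outer mid",(226,400),(500,400),.036),("tray inner", (250,450),(480,450),.036)]:
    P,Q=f(a,z),f(b,z);print(n,P,Q,"mid",((P+Q)/2)[:2],"w",1e3*np.linalg.norm(P-Q), "axis x", .6812+.015*(P[1]-.089))
E
```

```text
cap rear [0.6605 0.0424 0.074 ] [0.7034 0.0421 0.074 ] mid [0.682  0.0422] w 42.877823874208666 axis x 0.6805012635789783
cap front edge [0.6605 0.049  0.074 ] [0.7035 0.0486 0.074 ] mid [0.682  0.0488] w 43.06864328463442 axis x 0.6805998335978859
body near tail [0.6626 0.0543 0.072 ] [0.7018 0.0536 0.072 ] mid [0.6822 0.054 ] w 39.252982866611134 axis x 0.680680052374056
body mouth [0.6632 0.0854 0.072 ] [0.7022 0.0846 0.072 ] mid [0.6827 0.085 ] w 39.08812591339057 axis x 0.6811457962130986
tube top mouth [0.6506 0.0898 0.085 ] [0.7118 0.0886 0.085 ] mid [0.6812 0.0892] w 61.27831758915622 axis x 0.681211711166092
tray lips outer mid [0.6507 0.0405 0.036 ] [0.71   0.0394 0.036 ] mid [0.6804 0.0399] w 59.38133342120554 axis x 0.6804722472463292
tray inner [0.6553 0.0275 0.036 ] [0.7058 0.0266 0.036 ] mid [0.6806 0.027 ] w 50.55959254958764 axis x 0.680277453898238
```

The short is straight but 1.5 mm toward +x, and it stopped with its front about 12 mm in. That puts the column front at about 192 mm, so it could also be the pad. I'll push again, centred on the cartridge and with the tilt corrected. The total stays under 22 N, which is safe in either case.

Request:
carry_out:
  commands:
    - [[255,0.08,0.4,0,0.1,0.07,-0.03],[255,0.08,0.4,1.5,0.1,0.07,-0.03],[255,0.08,0.4,3.0,0.1,0.07,-0.03],[255,0.08,0.4,3.4,0.1,0.07,-0.03],[255,0.08,0.2,3.4,0.1,0.07,-0.03],[255,0.08,0.0,3.4,0.1,0.07,-0.03],[255,0.08,-0.1,3.4,0.1,0.07,-0.03],[255,0.08,-0.2,3.4,0.1,0.07,-0.03],[255,0.08,-0.25,3.4,0.1,0.07,-0.03]]

```text
time: 24.42
ee_pos: [0.6816, 0.0262, 0.0462]
eef_rot: [1.0, -0.009, -0.0, 0.001]
ft_force: [0.2, -0.2, 0.5]
width: 0.0006
```

Request:
carry_out:
  commands:
    - [[255,0,-0.05,0,0,0,0]]

```text
time: 24.55
ee_pos: [0.6816, 0.0274, 0.0462]
eef_rot: [1.0, -0.009, -0.0, 0.001]
ft_force: [1.1, -0.0, -0.7]
width: 0.0004
```

```bash
python3 -c "
from h import *
go(.682,.04,.047,-.9)"
```

```text
t 24.55 from [0.6816 0.0274 0.0462] F [ 1.1 -0.  -0.7] w 0.0004
row [0.01, -0.5, -0.03] [0.02, 0.0, -0.02] rows>= 0.20206789656378957
```

Request:
carry_out:
  commands:
    - [[255,0,-0.05,0,0,0,0],[255,0,-0.1,0,0,0,0]]

```text
time: 24.8
ee_pos: [0.6816, 0.0299, 0.0462]
eef_rot: [1.0, -0.009, -0.0, 0.001]
ft_force: [0.7, 0.2, -0.2]
width: 0.0006
```

Request:
carry_out:
  commands:
    - [[255,0,-0.06,0,0,0,0]]

```text
time: 24.92
ee_pos: [0.6817, 0.0311, 0.0462]
eef_rot: [1.0, -0.009, -0.0, 0.001]
ft_force: [-0.9, -4.0, 1.5]
width: 0.0005
```

Request:
carry_out:
  commands:
    - [[255,0,-0.06,0,0,0,0]]

```text
time: 25.05
ee_pos: [0.6816, 0.0311, 0.0462]
eef_rot: [1.0, -0.009, -0.0, 0.002]
ft_force: [-1.9, -5.6, 1.9]
width: 0.0006
```

Request:
carry_out:
  commands:
    - [[255,0,-0.08,0,0,0,0]]

```text
time: 25.18
ee_pos: [0.6816, 0.0311, 0.0462]
eef_rot: [1.0, -0.01, -0.001, 0.003]
ft_force: [-1.8, -7.4, 3.9]
width: 0.0008
```

It hits the same hard stop at TCP y=0.031 with no spring-back. The Fx sign says the front +x corner is caught at the end of the flare. I'll grip the exposed end, bring it back to the centre line and feed it past the flare.

Request:
carry_out:
  commands:
    - [[255,0,0.6,0,0,0,0],[255,0,0.6,-1.5,0,0,0],[0,0,0.4,-2.8,0,0,0],[0,0,-0.4,-2.8,0,0,0],[0,0,-1.4,-2.8,0,0,0],[0,0,-1.4,-2.8,0,0,0],[0,0,-1.4,-2.8,0,0,0],[0,0,-1.4,-2.8,0,0,0],[0,0,-1.4,-2.8,0,0,0]]

```text
time: 26.3
ee_pos: [0.6825, 0.0657, 0.1158]
eef_rot: [1.0, -0.011, -0.001, 0.003]
ft_force: [0.1, -0.4, -0.1]
width: 0.0626
```

```bash
python3 - <<'E'
from h import *
from bench import r
go(.682,.066,.046,-.9)
cv2.imwrite("pics/p8.png",cv2.resize(r.camera("side")[150:290,150:350],None,fx=4,fy=4))
E
```

```text
t 26.3 from [0.6825 0.0657 0.1158] F [ 0.1 -0.4 -0.1] w 0.0626
row [-0.02, -0.03, 2.79] [0.08, 0.02, -0.06] rows>= 1.1175019560588
```

View pics/p8.png

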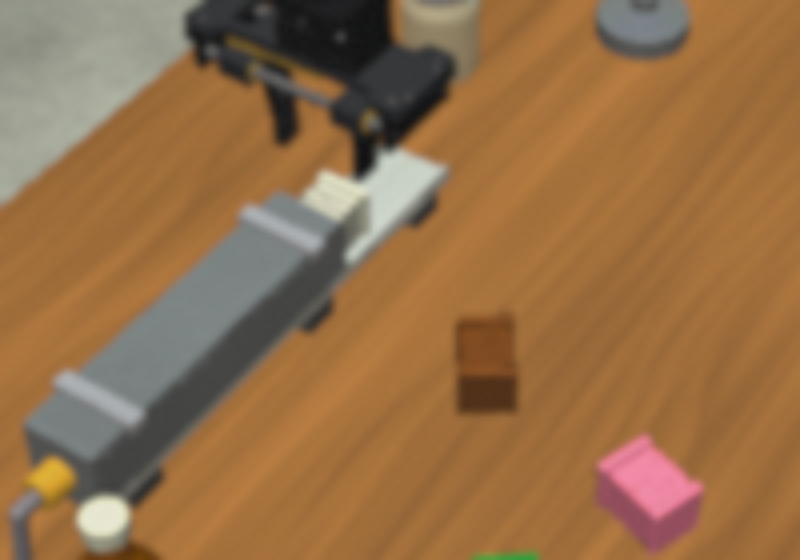

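Request:
carry_out:
  commands:
    - [[50,-0.02,0,1.2,0.08,0,-0.06],[50,-0.02,0,2.3,0.08,0,-0.06],[50,-0.02,0,2.79,0.08,0,-0.06],[50,-0.02,0,2.79,0.08,0,-0.06],[255,-0.02,0,2.79,0.08,0,-0.06],[255,-0.02,0,2.79,0.08,0,-0.06],[255,-0.02,0,2.79,0.08,0,-0.06],[255,-0.02,0,2.79,0.08,0,-0.06],[255,-0.02,0,2.79,0.08,0,-0.06]]
  grip_force: 20

```text
time: 27.48
ee_pos: [0.6821, 0.0654, 0.0465]
eef_rot: [1.0, -0.008, -0.0, -0.0]
ft_force: [-0.6, -0.3, 3.2]
width: 0.0399
```

```bash
python3 - <<'E'
from h import *
from bench import r
go(.6805,.062,.046,-.9)
go(.6807,.076,.046,-.9)
cv2.imwrite("pics/w11.png",r.camera("wrist"))
E
```

```text
t 27.48 from [0.6821 0.0654 0.0465] F [-0.6 -0.3  3.2] w 0.0399
row [-0.06, 0.14, 0.02] [-0.0, 0.01, -0.0] rows>= 0.06124689205982723
t 27.48 from [0.6821 0.0654 0.0465] F [-0.6 -0.3  3.2] w 0.0399
row [-0.06, -0.42, 0.02] [-0.0, 0.01, -0.0] rows>= 0.17058110111633373
```

View pics/w11.png

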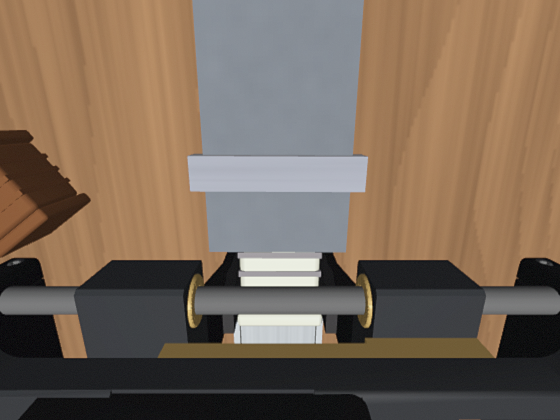

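Gripped. The cart's centre column is 280 and the tube's 277, so it sits to +x. I'll back it 5 mm, shift −1.8 mm and feed it in.

Request:
carry_out:
  commands:
    - [[255,0,0.12,0,0,0,0],[255,-0.03,0.24,0,0,0,0],[255,-0.07,0.24,0,0,0,0],[255,-0.08,0.24,0,0,0,0],[255,-0.08,0.16,0,0,0,0],[255,-0.08,0.08,0,0,0,0],[255,-0.08,0.0,0,0,0,0]]

```text
time: 28.4
ee_pos: [0.68, 0.0656, 0.0465]
eef_rot: [1.0, -0.008, -0.001, -0.0]
ft_force: [0.4, -2.5, 0.9]
width: 0.0399
```

Request:
carry_out:
  commands:
    - [[255,0,-0.06,0,0,0,0],[255,0,-0.12,0,0,0,0]]

```text
time: 28.65
ee_pos: [0.68, 0.067, 0.0465]
eef_rot: [1.0, -0.008, -0.001, 0.001]
ft_force: [-1.8, -6.4, 3.5]
width: 0.0399
```

Request:
carry_out:
  commands:
    - [[255,0,-0.06,0,0,0,0],[255,0,-0.12,0,0,0,0]]

```text
time: 28.9
ee_pos: [0.68, 0.0685, 0.0466]
eef_rot: [1.0, -0.009, -0.001, 0.002]
ft_force: [-2.1, -5.4, 3.6]
width: 0.0398
```

```bash
python3 - <<'E'
from h import *
from bench import r
s=r.read_state();print(s["ee_pos"],s["ft_force"],s["torque"])
im=r.camera("wrist");cv2.imwrite("pics/w12.png",cv2.resize(im[150:345,180:380],None,fx=4,fy=3,interpolation=cv2.INTER_CUBIC))
E
```

```text
[0.68000659 0.0685142  0.04655386] [-2.07372285 -5.38311945  3.55102367] [-1.15079615  0.27236564  0.03949687]
```

View pics/w12.png

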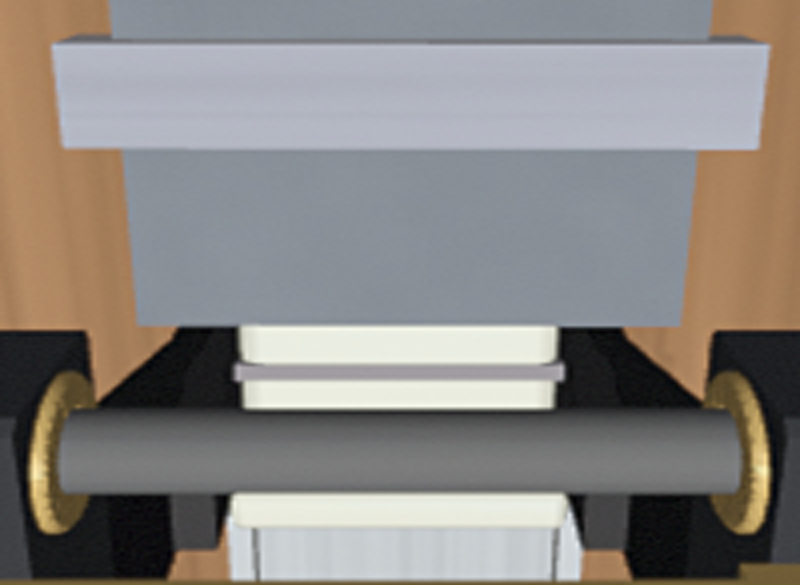

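The tube-to-rib gap shrank from 21 to 16 px, so the cart is moving in again past the earlier stop. I'll keep feeding.

Request:
carry_out:
  commands:
    - [[255,0,-0.06,0,0,0,0],[255,0,-0.12,0,0,0,0],[255,0,-0.18,0,0,0,0]]

```text
time: 29.32
ee_pos: [0.68, 0.0718, 0.0466]
eef_rot: [1.0, -0.009, -0.001, 0.003]
ft_force: [-1.3, -5.1, 3.8]
width: 0.0399
```

```bash
python3 - <<'E'
from h import *
from bench import r
s=r.read_state();print(s["ee_pos"],s["ft_force"],s["torque"])
im=r.camera("wrist");cv2.imwrite("pics/w13.png",cv2.resize(im[150:345,180:380],None,fx=4,fy=3,interpolation=cv2.INTER_CUBIC))
E
```

```text
[0.68003724 0.0718443  0.04662649] [-1.34823786 -5.14451583  3.80785845] [-1.17284988  0.29164099  0.03976321]
```

View pics/w13.png

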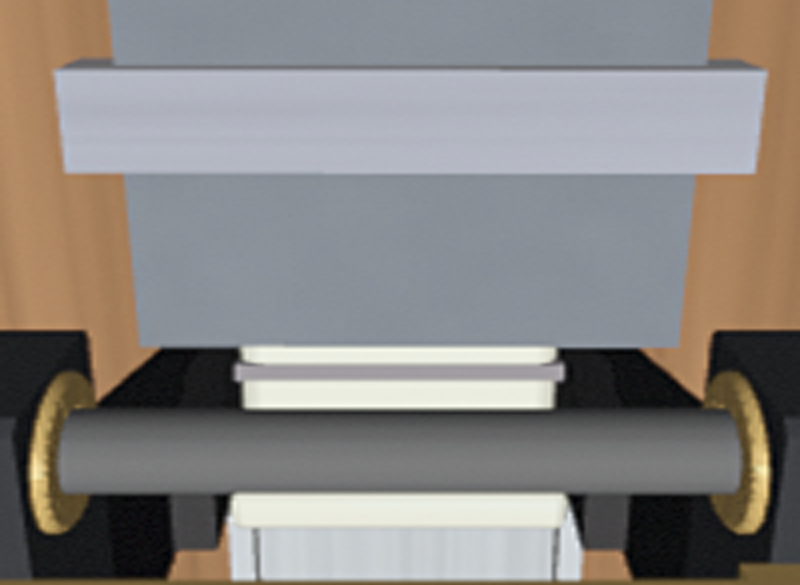

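The rib stays fixed to the fingers while the tube draws nearer, so the column is advancing at 5 N. It was a snag and it's cleared. Another 4 mm, then release and go behind.

Request:
carry_out:
  commands:
    - [[255,0,-0.06,0,0,0,0],[255,0,-0.12,0,0,0,0],[255,0,-0.17,0,0,0,0],[255,0,-0.17,0,0,0,0]]

```text
time: 29.88
ee_pos: [0.6801, 0.0752, 0.0467]
eef_rot: [1.0, -0.01, -0.001, 0.003]
ft_force: [-1.3, -5.7, 4.3]
width: 0.04
```

Request:
carry_out:
  commands:
    - [[40,0,0,0,0,0,0],[40,0,0,0,0,0,0],[40,0,0,0,0,0,0],[40,0,0,-0.5,0,0,0],[40,0,0.5,-2,0,0,0],[255,0,1.5,-3,0,0,0],[255,0,3,-3,0,0,0],[255,0,3,-3,0,0,0],[255,0,3,-3,0,0,0]]

```text
time: 31.0
ee_pos: [0.6789, 0.0015, 0.1228]
eef_rot: [1.0, -0.01, -0.001, 0.003]
ft_force: [-0.3, 0.6, 0.7]
width: 0.0413
```

```bash
python3 - <<'E'
from h import *
from bench import r
go(.6805,.02,.046,-.9)
i=r.camera_info("wrist");im=r.camera("wrist");np.save("w14.npy",i,allow_pickle=True);cv2.imwrite("pics/w14.png",im)
E
```

```text
t 31.0 from [0.6789 0.0015 0.1228] F [-0.3  0.6  0.7] w 0.0413
row [0.06, -0.76, 3.07] [0.07, 0.02, -0.04] rows>= 1.2634644993750597
```

View pics/w14.png

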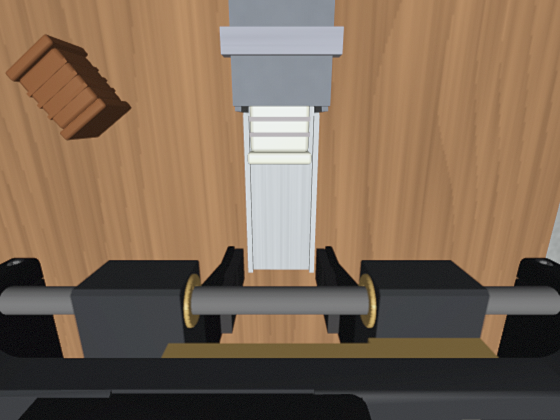

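Straight and centred now, with the short's tail at row 163. Back to pushing from behind.

Request:
carry_out:
  commands:
    - [[255,0.06,-0.5,0.5,0.07,0.02,-0.04],[255,0.06,-0.76,1.5,0.07,0.02,-0.04],[255,0.06,-0.76,2.5,0.07,0.02,-0.04],[255,0.06,-0.76,3.07,0.07,0.02,-0.04],[255,0.06,-0.9,3.07,0.07,0.02,-0.04],[255,0.06,-1.1,3.07,0.07,0.02,-0.04],[255,0.06,-1.3,3.07,0.07,0.02,-0.04],[255,0.06,-1.4,3.07,0.07,0.02,-0.04]]

```text
time: 32.05
ee_pos: [0.681, 0.0375, 0.0464]
eef_rot: [1.0, -0.007, 0.0, -0.0]
ft_force: [0.5, 0.2, -0.3]
width: 0.0004
```

Request:
carry_out:
  commands:
    - [[255,0,-0.06,0,0,0,0],[255,0,-0.12,0,0,0,0]]

```text
time: 32.3
ee_pos: [0.6812, 0.0405, 0.0466]
eef_rot: [1.0, -0.007, 0.0, -0.0]
ft_force: [-0.2, -0.4, -0.2]
width: 0.0002
```

Request:
carry_out:
  commands:
    - [[255,0,-0.06,0,0,0,0],[255,0,-0.12,0,0,0,0]]

```text
time: 32.55
ee_pos: [0.6813, 0.042, 0.0465]
eef_rot: [1.0, -0.008, 0.0, 0.001]
ft_force: [-0.3, -4.6, 1.4]
width: 0.0006
```

Request:
carry_out:
  commands:
    - [[255,0,-0.06,0,0,0,0],[255,0,-0.12,0,0,0,0]]

```text
time: 32.8
ee_pos: [0.6814, 0.0441, 0.0465]
eef_rot: [1.0, -0.008, 0.0, 0.001]
ft_force: [-0.0, -4.5, 0.2]
width: 0.0005
```

Request:
carry_out:
  commands:
    - [[255,0,-0.06,0,0,0,0],[255,0,-0.12,0,0,0,0]]

```text
time: 33.05
ee_pos: [0.6815, 0.047, 0.0465]
eef_rot: [1.0, -0.008, 0.0, 0.001]
ft_force: [-0.1, -4.2, 0.9]
width: 0.0008
```

Request:
carry_out:
  commands:
    - [[255,0,-0.06,0,0,0,0],[255,0,-0.12,0,0,0,0]]

```text
time: 33.3
ee_pos: [0.6816, 0.0502, 0.0465]
eef_rot: [1.0, -0.008, 0.0, 0.001]
ft_force: [-0.0, -3.7, 0.9]
width: 0.0004
```

Request:
carry_out:
  commands:
    - [[255,0,-0.06,0,0,0,0],[255,0,-0.12,0,0,0,0]]

```text
time: 33.55
ee_pos: [0.6817, 0.0533, 0.0465]
eef_rot: [1.0, -0.008, 0.0, 0.001]
ft_force: [-0.2, -3.3, 1.1]
width: 0.0007
```

Request:
carry_out:
  commands:
    - [[255,-0.01,-0.06,0,0,0,0],[255,-0.01,-0.12,0,0,0,0]]

```text
time: 33.8
ee_pos: [0.6816, 0.0553, 0.0466]
eef_rot: [1.0, -0.008, 0.0, 0.002]
ft_force: [0.0, -8.1, 2.1]
width: 0.0008
```

Request:
carry_out:
  commands:
    - [[255,0,-0.06,0,0,0,0],[255,0,-0.12,0,0,0,0]]

```text
time: 34.05
ee_pos: [0.6817, 0.0562, 0.0466]
eef_rot: [1.0, -0.009, 0.0, 0.003]
ft_force: [-0.2, -9.6, 2.2]
width: 0.0005
```

The force now rises with travel, about 1.5 N over 0.9 mm and with no side force. That matches the 2 N/mm pad. A bit more to confirm.

Request:
carry_out:
  commands:
    - [[255,0,-0.08,0,0,0,0],[255,0,-0.16,0,0,0,0]]

```text
time: 34.3
ee_pos: [0.6818, 0.0567, 0.0466]
eef_rot: [1.0, -0.01, -0.0, 0.005]
ft_force: [-3.1, -14.2, 4.3]
width: 0.0006
```

Request:
carry_out:
  commands:
    - [[255,0,-0.1,0,0,0,0],[255,0,-0.16,0,0,0,0]]

```text
time: 34.55
ee_pos: [0.6817, 0.0568, 0.0466]
eef_rot: [1.0, -0.012, -0.001, 0.008]
ft_force: [-4.2, -14.9, 6.1]
width: 0.0007
```

It stiffened at 0.0568 with a side force again, so pad contact isn't certain. I'll back off in small steps and watch for spring-back.

Request:
carry_out:
  commands:
    - [[255,0,0.0,0,0,0,0]]

```text
time: 34.67
ee_pos: [0.6816, 0.0563, 0.0467]
eef_rot: [1.0, -0.012, -0.001, 0.008]
ft_force: [-0.6, -2.1, 1.0]
width: 0.0006
```

Request:
carry_out:
  commands:
    - [[255,0,0.03,0,0.0,0,0]]

```text
time: 34.8
ee_pos: [0.6816, 0.0561, 0.0466]
eef_rot: [1.0, -0.012, -0.001, 0.008]
ft_force: [0.3, -1.8, 0.2]
width: 0.0003
```

Request:
carry_out:
  commands:
    - [[255,0,0.03,0,0.0,0,0]]

```text
time: 34.92
ee_pos: [0.6815, 0.0561, 0.0467]
eef_rot: [1.0, -0.012, -0.001, 0.007]
ft_force: [-0.1, -1.0, 0.2]
width: 0.0002
```

Request:
carry_out:
  commands:
    - [[255,0,0.03,0,0.0,0,0]]

```text
time: 35.05
ee_pos: [0.6815, 0.0559, 0.0466]
eef_rot: [1.0, -0.011, -0.001, 0.007]
ft_force: [0.1, -2.4, 0.4]
width: 0.0005
```

Request:
carry_out:
  commands:
    - [[255,0,0.03,0,0.0,0,0]]

```text
time: 35.17
ee_pos: [0.6814, 0.0558, 0.0466]
eef_rot: [1.0, -0.011, -0.001, 0.007]
ft_force: [0.8, -1.2, -0.2]
width: 0.0005
```

Request:
carry_out:
  commands:
    - [[255,0,0.06,0,0.0,0,0]]

```text
time: 35.3
ee_pos: [0.6813, 0.0549, 0.0466]
eef_rot: [1.0, -0.011, -0.001, 0.006]
ft_force: [-0.4, -0.6, 0.2]
width: 0.0003
```

Request:
carry_out:
  commands:
    - [[255,0,0.06,0,0.0,0,0]]

```text
time: 35.42
ee_pos: [0.6812, 0.0539, 0.0466]
eef_rot: [1.0, -0.011, -0.001, 0.006]
ft_force: [-0.4, -0.5, 0.3]
width: 0.0005
```

Request:
carry_out:
  commands:
    - [[255,0,0.06,0,0.0,0,0]]

```text
time: 35.55
ee_pos: [0.6811, 0.0525, 0.0467]
eef_rot: [1.0, -0.01, -0.001, 0.006]
ft_force: [0.3, 0.2, 1.0]
width: 0.0004
```

Request:
carry_out:
  commands:
    - [[255,0,0.06,0,0.0,0,0]]

```text
time: 35.67
ee_pos: [0.681, 0.0511, 0.0467]
eef_rot: [1.0, -0.01, -0.001, 0.006]
ft_force: [0.0, 0.0, 0.6]
width: 0.0003
```

```bash
python3 - <<'E'
from h import *
from bench import r
go(.6808,.0535,.0465,-.9)
cv2.imwrite("pics/p9.png",cv2.resize(r.camera("side")[175:265,190:310],None,fx=6,fy=6,interpolation=cv2.INTER_CUBIC))
i=r.camera_info("wrist");im=r.camera("wrist");np.save("w15.npy",i,allow_pickle=True);cv2.imwrite("pics/w15.png",im)
E
```

```text
t 35.67 from [0.681  0.0511 0.0467] F [0.  0.  0.6] w 0.0003
row [-0.01, -0.1, 0.01] [0.13, 0.02, -0.06] rows>= 0.06655167273338793
```

View pics/w15.png

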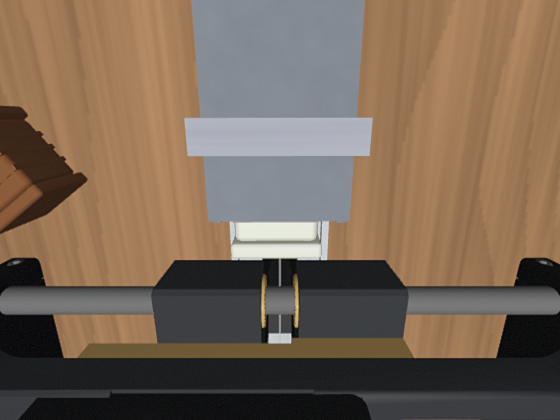

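The short's end cap shows at rows 240-258, centred with the tube (277 against 278 columns). I'll repeat the press with the tilt corrected, logging force against position.

Request:
carry_out:
  commands:
    - [[255,-0.01,-0.1,0,0.13,0.02,-0.06],[255,-0.01,-0.14,0,0.13,0.02,-0.06]]

```text
time: 36.02
ee_pos: [0.6809, 0.0542, 0.0466]
eef_rot: [1.0, -0.008, 0.0, -0.0]
ft_force: [-1.5, -0.7, -0.1]
width: 0.0005
```

Request:
carry_out:
  commands:
    - [[255,0,-0.05,0,0,0,0]]

```text
time: 36.15
ee_pos: [0.6809, 0.0554, 0.0466]
eef_rot: [1.0, -0.008, 0.0, 0.0]
ft_force: [-0.2, -4.2, 1.5]
width: 0.0003
```

Request:
carry_out:
  commands:
    - [[255,0,-0.06,0,0,0,0]]

```text
time: 36.28
ee_pos: [0.6809, 0.0554, 0.0466]
eef_rot: [1.0, -0.009, 0.0, 0.001]
ft_force: [-1.2, -7.7, 2.5]
width: 0.0001
```

Request:
carry_out:
  commands:
    - [[255,0,-0.08,0,0,0,0]]

```text
time: 36.4
ee_pos: [0.6809, 0.0554, 0.0466]
eef_rot: [1.0, -0.009, -0.0, 0.002]
ft_force: [-2.2, -7.0, 2.9]
width: 0.0005
```

Request:
carry_out:
  commands:
    - [[255,0,-0.1,0,0,0,0]]

```text
time: 36.52
ee_pos: [0.6809, 0.0553, 0.0467]
eef_rot: [1.0, -0.01, -0.001, 0.004]
ft_force: [-3.1, -8.4, 3.5]
width: 0.0006
```

Contact returned at 0.0554, so the column sprang back about 1.4 mm from 0.0568, unlike at the snag. That indicates the pad. One firmer, slow press, up to about 18 N total, to confirm it yields.

Request:
carry_out:
  commands:
    - [[255,0.02,-0.14,0,0.05,0,0],[255,0.02,-0.17,0,0.05,0,0]]

```text
time: 36.78
ee_pos: [0.6813, 0.0557, 0.0466]
eef_rot: [1.0, -0.011, -0.001, 0.004]
ft_force: [-4.4, -11.8, 5.3]
width: 0.0007
```

Request:
carry_out:
  commands:
    - [[255,0.02,-0.18,0,0.1,0,-0.05],[255,0.02,-0.2,0,0.1,0,-0.05]]

```text
time: 37.02
ee_pos: [0.6814, 0.0559, 0.0465]
eef_rot: [1.0, -0.011, -0.002, 0.003]
ft_force: [-6.1, -13.5, 6.3]
width: 0.0004
```

Request:
carry_out:
  commands:
    - [[255,0.02,-0.2,0,0.1,0,-0.05],[255,0.02,-0.22,0,0.1,0,-0.05]]

```text
time: 37.28
ee_pos: [0.6815, 0.056, 0.0465]
eef_rot: [1.0, -0.011, -0.003, 0.002]
ft_force: [-6.7, -14.7, 7.4]
width: 0.0007
```

Fx −6.7 and Fz +7.4 show the arm also drags the cartridge sideways and down through finger friction, and that raises the column friction. I'll cancel those components while pushing.

Request:
carry_out:
  commands:
    - [[255,-0.05,-0.1,-0.04,0,0,0],[255,-0.06,-0.15,-0.06,0,0,0]]

```text
time: 37.52
ee_pos: [0.6801, 0.0568, 0.0475]
eef_rot: [1.0, -0.012, -0.003, 0.003]
ft_force: [1.4, -9.5, -1.9]
width: 0.0003
```

Request:
carry_out:
  commands:
    - [[255,-0.06,-0.14,-0.06,0,0,0.05],[255,-0.06,-0.16,-0.06,0,0,0.05]]

```text
time: 37.78
ee_pos: [0.6793, 0.0567, 0.0485]
eef_rot: [1.0, -0.015, -0.003, 0.006]
ft_force: [4.2, -11.3, -3.9]
width: 0.0003
```

With the tangential forces removed it moved on to 0.0568 at only 9.5 N, so it is yielding. Now a balanced push.

Request:
carry_out:
  commands:
    - [[255,0.03,-0.1,0.03,0.14,0,-0.15],[255,0.03,-0.14,0.03,0.14,0,-0.15]]

```text
time: 38.02
ee_pos: [0.6801, 0.057, 0.0469]
eef_rot: [1.0, -0.01, -0.004, 0.001]
ft_force: [0.4, -8.8, -2.1]
width: 0.0003
```

Request:
carry_out:
  commands:
    - [[255,0.0,-0.12,0.0,0.05,0,-0.05],[255,0.0,-0.16,0.0,0.05,0,-0.05]]

```text
time: 38.28
ee_pos: [0.6803, 0.0573, 0.0466]
eef_rot: [1.0, -0.009, -0.004, 0.001]
ft_force: [-1.0, -10.9, 0.6]
width: 0.0005
```

Request:
carry_out:
  commands:
    - [[255,-0.02,-0.12,-0.02,0.03,0,0],[255,-0.02,-0.17,-0.02,0.03,0,0]]

```text
time: 38.52
ee_pos: [0.6801, 0.0576, 0.0467]
eef_rot: [1.0, -0.011, -0.004, 0.002]
ft_force: [0.8, -11.9, -0.2]
width: 0.0002
```

Request:
carry_out:
  commands:
    - [[255,-0.02,-0.14,-0.02,0.05,0,-0.02],[255,-0.02,-0.19,-0.02,0.05,0,-0.02]]

```text
time: 38.78
ee_pos: [0.6801, 0.058, 0.0467]
eef_rot: [1.0, -0.011, -0.004, 0.003]
ft_force: [-0.1, -12.8, -1.5]
width: 0.0003
```

Request:
carry_out:
  commands:
    - [[255,-0.02,-0.14,-0.02,0.05,0,-0.02],[255,-0.02,-0.2,-0.02,0.05,0,-0.02]]

```text
time: 39.02
ee_pos: [0.6801, 0.0584, 0.0468]
eef_rot: [1.0, -0.012, -0.004, 0.003]
ft_force: [1.3, -12.6, -0.1]
width: 0.0005
```

Force now follows position at about 2 N/mm (8.8 N at 57.0 mm, 12.6 N at 58.4 mm), with side forces near zero. That puts about 8 N on the pad after friction, above 3 and well under 25. I'll let go gently.

Request:
carry_out:
  commands:
    - [[255,0,-0.05,0,0,0,0],[255,0,0,0,0,0,0],[255,0,0.05,0,0,0,0],[255,0,0.1,0,0,0,0],[255,0,0.2,0,0,0,0],[255,0,0.6,0,0,0,0],[255,0,1.2,0,0,0,0],[255,0,1.8,-1.5,0,0,0],[255,0,2.4,-3.5,0,0,0],[255,0,2.4,-3.5,0,0,0],[255,0,2.4,-3.5,0,0,0]]

```text
time: 40.4
ee_pos: [0.6791, -0.0019, 0.1342]
eef_rot: [1.0, -0.012, -0.004, 0.003]
ft_force: [0.6, 0.3, -0.0]
width: 0.0002
```

```bash
python3 - <<'E'
from h import *
from bench import r
s=r.read_state();print(s["time"],s["ee_pos"],s["ft_force"])
i=r.camera_info("wrist");im=r.camera("wrist");np.save("w16.npy",i,allow_pickle=True);cv2.imwrite("pics/w16c.png",cv2.resize(im[60:230,190:370],None,fx=4,fy=3.5,interpolation=cv2.INTER_CUBIC))
cv2.imwrite("pics/p10.png",r.camera("side"))
E
```

```text
40.4 [ 0.67912539 -0.00186961  0.13424838] [ 0.64347254  0.32449904 -0.04450656]
```

View pics/w16c.png

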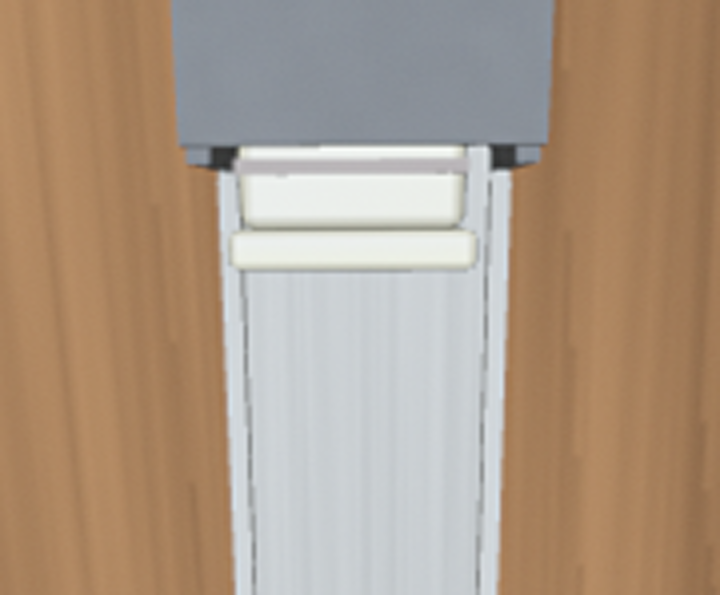

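View pics/p10.png

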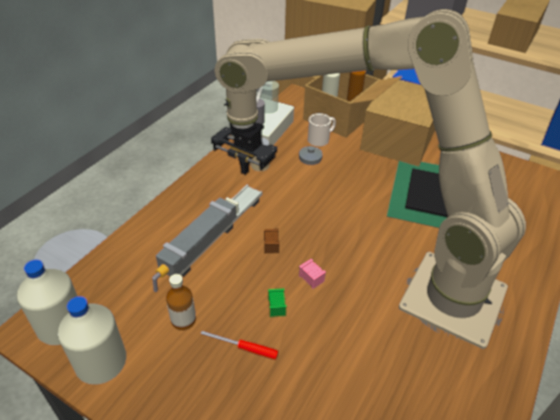

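The short sticks out straight, with its cap rear at crop row 268. The bystanders and look-alikes are in their places. I'll do a quick numeric check and hand in.

```bash
python3 - <<'E'
from h import *
from bench import r
i=np.load("w16.npy",allow_pickle=True).item()
W=lambda x,y:(x/4+190-.375,y/3.5+60-.36)
a=onz("wrist",W(234,268),.074,i);b=onz("wrist",W(475,266),.074,i);m=onz("wrist",W(180,144),.085,i);n=onz("wrist",W(546,144),.085,i)
print(a,b,m,n,"lat mm",1e3*((a+b)/2-(m+n)/2)[0],"tail behind mouth mm",1e3*((a+b)/2-(m+n)/2)[1],"yaw",(b-a)[1]/(b-a)[0])
print(r.close_job(), r.read_state()["time"])
E
```

```text
[0.65779282 0.06697063 0.074     ] [0.70044395 0.06626697 0.074     ] [0.65143106 0.09011569 0.085     ] [0.71104085 0.08853558 0.085     ] lat mm -2.1175657506522505 tail behind mouth mm -22.706835432758254 yaw -0.016498225275497276
the job is handed in; nothing more can be done
the job is handed in; nothing more can be done
```

All three cartridges are in the tube, longest first, then the middle one, then the shortest. The column was pressed on the pad and let go. The job was handed in at about 40.5 s, and no verdict is reported.

- **Snag on the way:** the shortest first caught in the mouth's flare. It would not move at 16 N and did not spring back, so I did not take it for the pad. I gripped its exposed end, moved it back to the centre line and fed it in.
- **Pad contact:** after that the force rose with travel, from 8.8 N at 57.0 mm to 12.6 N at 58.4 mm (tool position). With about 4.5 N of column friction, that is roughly 8 N on the pad. An earlier press there had stalled near 15 N, because the fingers were dragging the cartridge sideways and down. When I backed off from it, the column came back about 1.4 mm. These pad figures are worked out from wrist forces; the pad itself is not measured.
- **Last picture check:** the shortest sticks out about 22 mm and lies about 2 mm to one side of the tube's centre line, against the allowed 10 mm. Its yaw matches the tube's line. The arm was clear, with no force on it.
- **Not directly checked:** the gaps between the cartridges inside the tube, which cannot be seen. The bystanders and look-alikes look unmoved in the picture, but I did not measure them.

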